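Re-dress the polishing spindle with a stepped felt buff

TASK

First turn the speed dial back to its zero stop; then slide the collar off the polisher's spindle, put the worn felt wheel in the scrap tray, and thread every fresh felt wheel lying on the desk onto the spindle to make a stepped buff, the largest at the bottom and each smaller one above, all fully home. Slide the collar back on top of them, fully home, and only then turn the speed dial up to mark 4; the dial must stay at zero as long as the collar is off the spindle. Leave the other things on the desk where they are.

Things in the scene. Friction and masses are not known exactly. Their poses are not given: they have to be found in the camera images.
- seat (a point): on the bench polisher (fixed grey housing 220 x 220 x 70 mm; low round pan rim on top, 98 mm radius, 10 mm high): centre of the top face of the fixed back flange (44 mm wide), 84 mm above the desk, where the lowest wheel sits; z up along the spindle. Spindle: plain fixed steel post, 16 mm wide, 66 mm tall above this point, its top 10 mm tapering to 8 mm
- worn_wheel: the worn felt wheel, dark, with rounded edges, 52 mm in diameter, 16 mm thick, 19 mm bore; starts on the spindle against the back flange, under the collar; origin at its centre, half way up its thickness, z along its bore
- collar: knurled steel clamp collar, 40 mm in diameter, 26 mm high, 19 mm through bore, about 0.12 kg; a plain sliding fit on the spindle (no thread); starts on the spindle on top of the worn wheel; origin at its centre, half way up its height, z along its bore; both ends are alike
- wheel_66: fresh off-white felt polishing wheel, 66 mm in diameter and 16 mm thick, with a plain 19 mm through bore; lies flat on the desk at the start; origin at the centre of the wheel, half way up its thickness, z along its bore; both faces are alike. Only two or three of the four sizes are out in any one run (the others are None)
- wheel_56: fresh off-white felt polishing wheel, 56 mm in diameter and 16 mm thick, with a plain 19 mm through bore; lies flat on the desk at the start; origin at the centre of the wheel, half way up its thickness, z along its bore; both faces are alike. Only two or three of the four sizes are out in any one run (the others are None)
- wheel_46: fresh off-white felt polishing wheel, 46 mm in diameter and 16 mm thick, with a plain 19 mm through bore; lies flat on the desk at the start; origin at the centre of the wheel, half way up its thickness, z along its bore; both faces are alike. Only two or three of the four sizes are out in any one run (the others are None)
- wheel_36: fresh off-white felt polishing wheel, 36 mm in diameter and 16 mm thick, with a plain 19 mm through bore; lies flat on the desk at the start; origin at the centre of the wheel, half way up its thickness, z along its bore; both faces are alike. Only two or three of the four sizes are out in any one run (the others are None)
- scrap_tray_in (a point): centre of the inner floor of the scrap tray, an open square steel tray, 160 x 160 mm outside, 35 mm high, walls and floor 4 mm, fixed to the desk; axes along its sides
- dial (a joint): angle of the speed dial, rad: 0 at its zero stop, growing clockwise seen from above, to 4.712 at the other stop. Eleven marks (0 to 10), 0.471 apart, so mark 4 is at 1.885; marks 0, 5 and 10 are longer, and 5 is the one farthest from the robot. Starts between 0.8 and 2.6. Light friction (0.05 N m) holds it where it is left
- dial_grip (a point): on the dial's axis at the height to grip: the dial is a bar 48 mm long, 14 mm wide, 28 mm tall (11 mm above this point, 17 mm below) on a skirt of 29 mm radius, on top of a fixed controller box 130 x 120 x 55 mm. Turns with the dial: x runs along the bar towards the white pointer line, z up
- bangle_a: amber bangle lying flat, a bystander, 84 mm outside, 64 mm inside, 14 mm high; origin at the centre of its underside
- bangle_b: another amber bangle, a bystander, the same size; origin at the centre of its underside
- polish_jar: closed jar of polish, a bystander, 56 mm in diameter, 55 mm high; origin at the centre of its underside
- compound_bar: bar of polishing compound in a card sleeve, a bystander, 115 x 45 x 30 mm along its x; origin at the centre of the underside of the sleeve
- tape_measure: tape measure with its yellow blade out, a bystander: case 65 x 32 x 62 mm, blade to 190 mm along x; origin under the case
- bench_brush: small wooden-handled brush lying along its x, a bystander, 180 mm long, 42 mm wide at the bristles, 20 mm high; origin in its middle, on the desk
- loupe: folding loupe, a bystander, 82 mm long, 16 mm high; origin under its round lens end
Not all that is in view belongs to the job. Leave any pink or turquoise look-alike of the wheel_46 alone.

How it is judged:
By the outcome, as a careful person would: the job done as asked, in the order asked, and still so for the second after the job is handed in, with the robot touching nothing.
Of wheel_66, wheel_56, wheel_46, wheel_36 only 2 to 3 are there at a start; the rules pass over those that are not, and their reading is None.
At some moment in a run one of wheel_66, wheel_56, wheel_46, wheel_36 may be knocked a few centimetres aside while the robot is not near it.
Once in a run the grip may slacken for a moment while it holds something.
It also fails if it takes over 210 s, if anything falls off the work surface, if the arm or the gripper's body presses on something with over 40 N, if the wrist force passes 120 N, or if a joint passes its speed limit or range.

ROBOT

A 6-joint arm with a two-finger parallel gripper is mounted at the origin on the work surface. World frame = base frame: x ahead of the robot, y to its left, z up, the work surface at z = 0. Lengths are in m, angles in degrees, forces in N, time in s.
With the tool pointing down it reaches from about 0.25 to 0.725 m from the base axis. Payload 9.7 kg.
Tool frame: the origin (TCP) lies between the finger pads; the fingertips stand bot.tcp_to_tips ahead of it and the grasp point (between the pads) lies 11 mm behind it (bot.tcp_to_tips is the distance from the TCP to the fingertips, in m); z points along the fingers, y is the line along which they close (so a half turn about z gives the same grasp; the last joint's range is limited). The gripper opens to 85 mm and grips with 20 to 120 N. Pads are 22 mm wide; open, the fingers measure 114 mm over their backs; the gripper's body (76 mm by 85 mm) begins 54 mm behind the grasp point. The pads swing forward as they close: fully open they stand 13 mm farther back than shut.
Start: joints at [75.917, 4.979, 10.078, 95.1, 0, 90], TCP at [0.134, 0.533, 0.239] pointing down, gripper open.
Joint ranges: [-179.16, 179.16], [-48.56, 103.87], [-65.8, 70.77], [-126.05, 130.52], [-82.76, 87.17], [-180, 180]. Speed limits (degrees/s): [127.2, 127.2, 147.25, 180, 180, 180].

INTERFACE

Orientations are given as [roll, pitch, yaw] about the fixed x, y, z axes, in that order (R = Rz(yaw) Ry(pitch) Rx(roll)).
In Python, from workcell import bot gives the robot as it stands. The module is installed in compiled form; this text tells all that it offers.
- The arm moves only by the tool carry_out, never from a script. Its arguments are lists of equal length, an entry for each row: "linear": the shift along the world's x, y, z normalised to -1 to 1, where 1 is 2 cm, a list of three; "rotation": the turn, a rotation vector about the world's x, y, z normalised to -1 to 1, where 1 is 8 degrees, a list of three; "grip": the closure, from -1 (fully open) to 1 (shut). In form: {"linear": [[tx, ty, tz], ...], "rotation": [[rx, ry, rz], ...], "grip": [grip, ...]}. A call has 1 to 12 rows; each row shifts and turns the commanded pose from where the row before left it; what a row does not reach is not made up. A row lasts 1/10 s, in which the tool goes at most 50 mm and 8.59 degrees, less where a joint would pass 70% of its speed; a pose out of reach is approached as far as the arm can. A call with a number of a shift or a turn outside -1 to 1 is refused whole. A call with a gripper value outside its range is refused whole. The fingers move at their own pace and stop on an object; "grip_force" is the grip in N (left out, the last holds). Time passes only in rows, so rows that do not move let the fingers close. It gives the time, the measured TCP pose, the force, the opening and the grip force at its end, in the units of the state.
- bot.get_obs(): the state, without advancing time (a new reading comes with each control period).
- bot.camera(name): name is "scene" or "top" or "wrist"; returns the picture (480x640x3 uint8, blue, green, red); there is no depth.
- bot.camera_model(name): a dict with "fx", "fy", "cx", "cy" (pixels), "camera_from_world" (4x4, takes a point from world to camera coordinates). Camera axes: x right, y up, looking along -z (the intrinsics and any distortion apply to the point x, -y, -z); pixel columns grow to the right and rows downward; lengths in m; the calibration is good to about 2 mm. The wrist camera is an equidistant fisheye: a pixel r from the principal point sees the ray r / f radians off the axis. A picture is of the moment at which its call begins: read the wrist's pose just before it. camera_model takes no time and is no camera call; for the wrist camera it gives the pose at the moment of the call.
- bot.job_done(): hands the job in; it is judged then, once.
The state is a dict: "time": time; "q": joint angles; "qd": joint speeds; "joint_efforts": joint torques, N m; "ee_pos": TCP position; "tcp_rot": TCP orientation; "wrist_force": force on the tool from outside, world axes, zero at the start; "torque": the same for the moment, N m; "opening": finger opening in m; "grasp_force": force on a finger pad.
Only numpy, scipy, OpenCV 4.12 (cv2) and the standard library are available. Lean on these libraries where they do the work, as an engineer would, in place of code of your own. Each camera call takes 0.05 s, during which the arm holds its last target. There are 200 camera calls.

## Working session

There is one attempt and no reset: what is moved stays moved. The work goes in short steps, Python scripts to look and compute and a tool call to move; the robot and the scene stay as the last step left them, time stands still between calls to the robot, and variables do not carry over. Pictures are saved under pics/ and viewed, at most 18 in all, crops included, and the job is handed in when it is done.

Besides the shell and the picture viewer there is one more tool, called after "Call:" as name(argument=value, ...) on one line, values as JSON. carry_out: Moves the arm, as the interface text tells. Its arguments: {"type":"object","properties":{"linear":{"type":"array","items":{"type":"array","items":{"type":"number"}}},"rotation":{"type":"array","items":{"type":"array","items":{"type":"number"}}},"grip":{"type":"array","items":{"type":"number"}},"grip_force":{"type":"number"}},"required":["linear","rotation","grip"]}

```bash
mkdir -p pics; cat > h.py <<'E'
import numpy as np, cv2
from workcell import bot
def snap(n):
    m=bot.camera_model(n); im=bot.camera(n); return im,m
def ray(m,uv,fish=False,dist=None):
    T=np.array(m["camera_from_world"]); R=T[:3,:3]; o=-R.T@T[:3,3]
    x=(uv[0]-m["cx"])/m["fx"]; y=(uv[1]-m["cy"])/m["fy"]
    if fish:
        r=np.hypot(x,y); s=np.sin(r)/r if r>1e-9 else 1; d=np.array([x*s,-y*s,-np.cos(r)])
    else: d=np.array([x,-y,-1.])
    return o,R.T@d
def onplane(m,uv,z,fish=False):
    o,d=ray(m,uv,fish); return o+d*(z-o[2])/d[2]
def proj(m,p,fish=False):
    T=np.array(m["camera_from_world"]); c=T[:3,:3]@np.array(p)+T[:3,3]; X,Y,Z=c[0],-c[1],-c[2]
    if fish:
        r=np.hypot(X,Y); t=np.arctan2(r,Z); k=t/max(r,1e-9); return np.array([m["fx"]*X*k+m["cx"],m["fy"]*Y*k+m["cy"]])
    return np.array([m["fx"]*X/Z+m["cx"],m["fy"]*Y/Z+m["cy"]])
E
python3 - <<'E'
from h import *
for n in ["top","scene"]:
    im,m=snap(n); cv2.imwrite(f"pics/{n}0.png",im); print(n,m)
o=bot.get_obs(); print(o, bot.tcp_to_tips)
E
```

```text
top {'fx': 612.8299880178423, 'fy': 612.8299880178423, 'cx': 315.41633030852597, 'cy': 238.71496913811305, 'camera_from_world': array([[-2.43121989e-02, -9.99704406e-01,  1.35054574e-04,
         1.10354913e-02],
       [ 9.80789964e-01, -2.38260561e-02,  1.93606214e-01,
        -5.06679847e-01],
       [-1.93545768e-01,  4.83945296e-03,  9.81079312e-01,
        -1.62636477e+00],
       [ 0.00000000e+00,  0.00000000e+00,  0.00000000e+00,
         1.00000000e+00]])}
scene {'fx': 516.6287221971348, 'fy': 516.6287221971348, 'cx': 311.7355794935636, 'cy': 248.386088299145, 'camera_from_world': array([[ 0.81504193,  0.57939562,  0.00271543, -0.38737168],
       [-0.33167868,  0.46272291,  0.82211724,  0.08339989],
       [ 0.47507463, -0.67096068,  0.56931175, -1.49113847],
       [ 0.        ,  0.        ,  0.        ,  1.        ]])}
{'time': 0.1, 'q': array([7.59152250e+01, 5.00688153e+00, 1.00398288e+01, 9.50987399e+01,
       1.42559117e-03, 9.00020658e+01]), 'qd': array([-0.06362262, -0.01349973,  0.0987288 , -0.04588655,  0.00070931,
       -0.0252209 ]), 'joint_efforts': array([-6.38098954e-04, -5.21562195e+01,  4.65652871e+01,  1.61666778e-02,
       -2.19455114e-05,  1.52772702e-05]), 'ee_pos': array([0.13379439, 0.53328582, 0.23867167]), 'tcp_rot': array([-1.79934207e+02, -1.42321802e-03,  1.65913157e+02]), 'wrist_force': array([-0.30621323,  0.26075855,  0.12716364]), 'torque': array([ 0.00488561,  0.10777879, -0.02734777]), 'grasp_force': 0.0, 'opening': 0.08504460130237926} 0.008
```

View pics/top0.png

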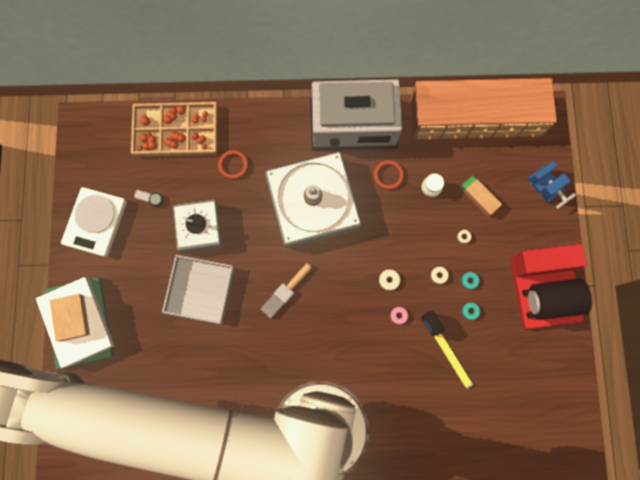

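View pics/scene0.png

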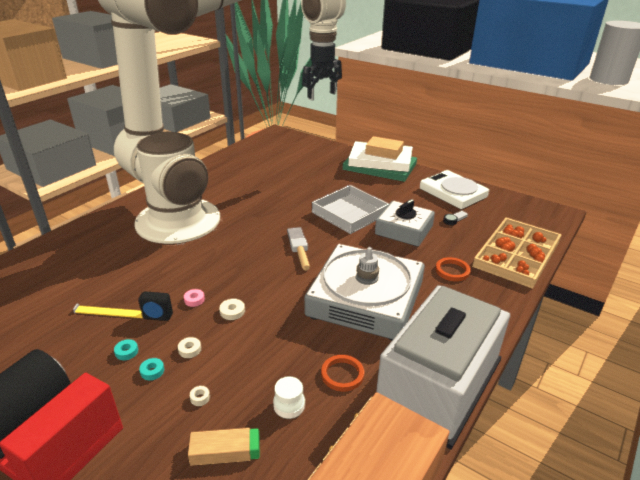

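Top view: the off-white wheels are at (390,280), (440,275) and (464,237). The pink look-alike is at (400,316) and the turquoise ones at (470,281) and (471,311). The polisher is at (313,195), the dial at (196,223) and the tray at (198,290). In the scene view, the same wheels are at (232,309), (189,347) and (200,396).

```bash
cat > find.py <<'E'
from h import *
def wheels(im,m,box=(340,200,500,330)):
    x0,y0,x1,y1=box; hsv=cv2.cvtColor(im,cv2.COLOR_BGR2HSV)
    mk=((hsv[...,2]>150)&(hsv[...,1]<110)).astype(np.uint8); z=np.zeros_like(mk); z[y0:y1,x0:x1]=mk[y0:y1,x0:x1]
    for c in cv2.findContours(z,cv2.RETR_EXTERNAL,cv2.CHAIN_APPROX_NONE)[0]:
        if cv2.contourArea(c)<60: continue
        P=np.array([onplane(m,p[0],0.016) for p in c.astype(float)])[:,:2]
        (a,b),r=cv2.minEnclosingCircle(P.astype(np.float32)); 
        print(c.mean(0)[0].round(), "mean",P.mean(0).round(4),"diam",round(2*r,4), "eqd",round(2*np.sqrt(cv2.contourArea(P.astype(np.float32))/np.pi),4))
E
python3 - <<'E'
from find import *
im,m=snap("top"); print("top"); wheels(im,m)
im2,m2=snap("scene"); print("scene"); wheels(im2,m2,(160,285,260,415))
for n,uv,z in [("spindle top",(313,188),.15),("polisher",(313,197),.07),("dial",(196,223),.083),("tray",(198,290),.035)]: print(n,onplane(m,uv,z).round(3))
a=cv2.resize(im[160:250,155:245],(400,400),interpolation=cv2.INTER_CUBIC)
b=cv2.resize(im[215:335,370:490],(400,400),interpolation=cv2.INTER_CUBIC)
c=cv2.resize(im2[180:330,300:450],(400,400),interpolation=cv2.INTER_CUBIC) 
cv2.imwrite("pics/crop1.png",np.hstack([a,b])); 
E
```

```text
top
[399. 315.] mean [ 0.296  -0.2235] diam 0.0486 eqd 0.0454
[389. 279.] mean [ 0.3945 -0.2013] diam 0.0594 eqd 0.0566
[439. 275.] mean [ 0.4041 -0.3404] diam 0.0504 eqd 0.0472
[464. 236.] mean [ 0.5113 -0.4156] diam 0.0407 eqd 0.0373
[348. 214.] mean [ 0.5822 -0.0937] diam 0.0884 eqd 0.0662
scene
[199. 395.] mean [ 0.5195 -0.4207] diam 0.0477 eqd 0.0411
[189. 347.] mean [ 0.4139 -0.3452] diam 0.0602 eqd 0.0521
[232. 308.] mean [ 0.4045 -0.2073] diam 0.0722 eqd 0.0633
[193. 295.] mean [ 0.3012 -0.2246] diam 0.0466 eqd 0.0435
spindle top [0.622 0.002 0.15 ]
polisher [0.619 0.003 0.07 ]
dial [0.551 0.319 0.083]
tray [0.376 0.321 0.035]
```

View pics/crop1.png

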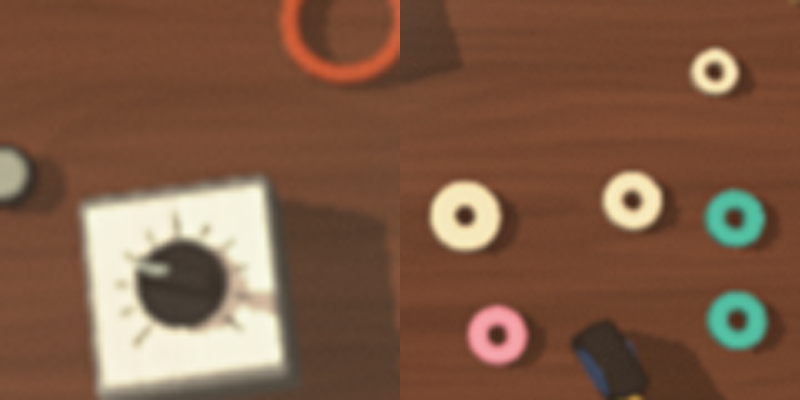

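The crop shows the 56 wheel at left, the 46 wheel in the middle right (white) and the 36 wheel at top right. The pink and turquoise rings are the look-alikes. The dial pointer points left and slightly up. I'll move above the dial for a close look.

Call:
carry_out(linear=[[1,-0.5,0],[1,-0.5,0],[1,-0.5,0],[1,-0.5,0],[1,-0.5,0],[1,-0.5,0],[1,-0.5,0],[1,-0.5,0],[1,-0.5,0],[1,-0.5,0],[1,-0.5,0],[1,-0.5,0]], rotation=[[0,0,0],[0,0,0],[0,0,0],[0,0,0],[0,0,0],[0,0,0],[0,0,0],[0,0,0],[0,0,0],[0,0,0],[0,0,0],[0,0,0]], grip=[-1,-1,-1,-1,-1,-1,-1,-1,-1,-1,-1,-1])

```text
time: 1.4
ee_pos: [0.3746, 0.4129, 0.2391]
tcp_rot: [-180.0, -0.0, 165.9]
wrist_force: [-0.0, -0.4, 0.6]
opening: 0.085
grasp_force: 0.0
```

Call:
carry_out(linear=[[1,-0.5,0],[1,-0.5,0],[1,-0.5,0],[1,-0.5,0],[1,-0.5,0],[0,0,0],[0,0,0],[0,0,0]], rotation=[[0,0,-1],[0,0,-1],[0,0,-1],[0,0,-1],[0,0,-1],[0,0,0],[0,0,0],[0,0,0]], grip=[-1,-1,-1,-1,-1,-1,-1,-1])

```text
time: 2.2
ee_pos: [0.4733, 0.3638, 0.2393]
tcp_rot: [-180.0, -0.0, 126.1]
wrist_force: [-0.1, -0.5, -0.4]
opening: 0.0854
grasp_force: 0.0
```

```bash
python3 - <<'E'
from h import *
o=bot.get_obs(); print(o['q'].round(1),o['ee_pos'],o['tcp_rot'])
im,m=snap("wrist"); cv2.imwrite("pics/w1.png",im); T=m["camera_from_world"]; print(m['fx'],m['cx'],m['cy'],-T[:3,:3].T@T[:3,3],T[:3,:3].round(3).tolist()); print(proj(m,(.551,.319,.083),True))
E
```

```text
[37.5 11.6 17.5 95.9  0.  91.5] [0.47325865 0.36378243 0.23926121] [-1.79986234e+02 -1.07975338e-02  1.26054402e+02]
371.64829954431775 321.8267358141747 245.88077604740673 [0.4325183  0.41775884 0.37382757] [[0.809, 0.588, 0.0], [-0.567, 0.78, -0.264], [-0.155, 0.213, 0.965]]
[364.82056591 322.93615694]
```

View pics/w1.png

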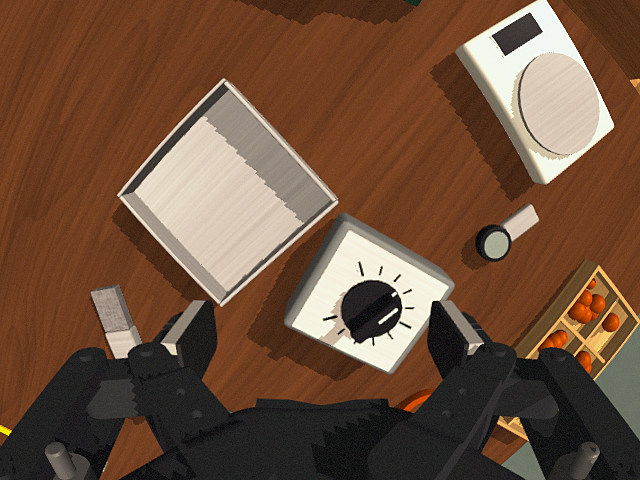

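Wrist view: the dial is at (372,308), with its bar running from lower left to upper right. The tray is at (228,192) and the loupe at (495,242). I'll take a closer crop for the bar angle.

```bash
python3 - <<'E'
import cv2
im=cv2.imread("pics/w1.png"); cv2.imwrite("pics/w1c.png",cv2.resize(im[250:370,300:460],(800,600),interpolation=cv2.INTER_CUBIC))
E
```

```text
(no output)
```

View pics/w1c.png

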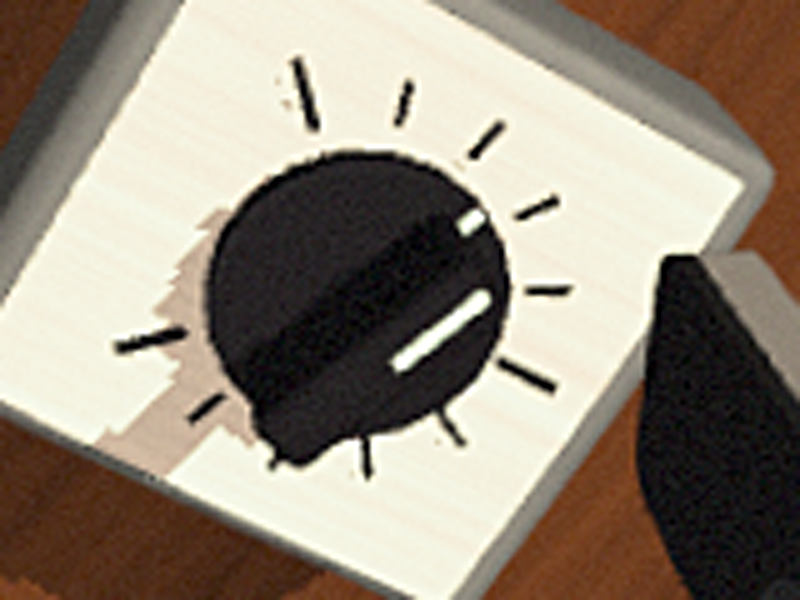

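Close crop: the long marks are 0 at (305,95), 5 at (525,377) and 10 at (150,340). The white pointer line runs along the bar top from (400,365) to (487,297), so it points near mark 3.

```bash
python3 - <<'E'
from h import *
m=bot.camera_model("wrist")
f=lambda u,v:(u/5+300-.4,v/5+250-.4)
mk=[(305,95),(403,103),(487,140),(537,208),(548,290),(525,377),(453,428),(367,460),(280,460),(207,408),(150,340)]
P=np.array([onplane(m,f(*p),.055,True)[:2] for p in mk])
A=np.c_[2*P,np.ones(11)]; s=np.linalg.lstsq(A,(P**2).sum(1),rcond=None)[0]; c=s[:2]; print("centre",c,np.sqrt(s[2]+c@c), np.hypot(*(P-c).T).round(4))
a=np.degrees(np.unwrap(np.arctan2(*(P-c).T[::-1]))); print(a.round(1)); a0=np.mean(a+27*np.arange(11)); print("zero angle",a0)
for z in (.083,.086,.089,.092):
    p=[onplane(m,f(*q),z,True)[:2] for q in [(400,365),(487,297)]]; d=p[1]-p[0]
    # perpendicular offset of line from axis
    u=d/np.linalg.norm(d); e=p[0]-c; print(z,"angle",np.degrees(np.arctan2(d[1],d[0])),"perp",u[0]*e[1]-u[1]*e[0],"along",e@u,(p[1]-c)@u)
for z in (.058,.061): 
    q=onplane(m,f(472,222),z,True)[:2]-c; print(z,np.degrees(np.arctan2(q[1],q[0])),np.hypot(*q))
E
```

```text
centre [0.55584723 0.32554603] 0.03872708225883788 [0.04   0.0379 0.0382 0.0382 0.0384 0.0408 0.038  0.0382 0.0394 0.0371
 0.0395]
[ 140.8  113.9   86.8   60.4   34.     6.4  -18.9  -46.4  -72.1 -100.5
 -128.3]
zero angle 141.92081735705995
0.083 angle 77.44489989079777 perp -0.005337694395415319 along 0.0025243202823934966 0.022123730139803358
0.086 angle 77.44489989079788 perp -0.0038333795599495837 along 0.0031506652968062952 0.02254797675033257
0.089 angle 77.44489989079769 perp -0.0023290647244837205 along 0.0037770103112190886 0.022972223360861806
0.092 angle 77.44489989079787 perp -0.0008247498890178948 along 0.004403355325631812 0.02339646997139105
0.058 69.58642055667534 0.026114999634984433
0.061 72.644996658133 0.026317148715975944
```

Call:
carry_out(linear=[[0.59,-0.273,-0.7],[0.59,-0.273,-0.7],[0.59,-0.273,-0.7],[0.59,-0.273,-0.7],[0.59,-0.273,-0.7],[0.59,-0.273,-0.7],[0.59,-0.273,-0.7],[0,0,0],[0,0,0]], rotation=[[0,0,-0.87],[0,0,-0.87],[0,0,-0.87],[0,0,-0.87],[0,0,-0.87],[0,0,-0.87],[0,0,-0.87],[0,0,0],[0,0,0]], grip=[-1,-1,-1,-1,-1,-1,-1,-1,-1])

```text
time: 3.15
ee_pos: [0.5557, 0.3256, 0.1415]
tcp_rot: [-180.0, 0.0, 77.5]
wrist_force: [0.2, 0.3, 0.4]
opening: 0.0857
grasp_force: 0.0
```

Call:
carry_out(linear=[[0,0,-0.8],[0,0,-0.8],[0,0,-0.8],[0,0,-0.7],[0,0,0],[0,0,0],[0,0,0],[0,0,0],[0,0,0],[0,0,0],[0,0,0],[0,0,0]], rotation=[[0,0,0],[0,0,0],[0,0,0],[0,0,0],[0,0,0],[0,0,0],[0,0,0],[0,0,0],[0,0,0],[0,0,0],[0,0,0],[0,0,0]], grip=[0,0,0,0,0,1,1,1,1,1,1,1], grip_force=20)

```text
time: 4.35
ee_pos: [0.5571, 0.3256, 0.0807]
tcp_rot: [179.9, -0.1, 77.2]
wrist_force: [1.3, -0.1, 6.5]
opening: 0.0135
grasp_force: 24.3
```

Call:
carry_out(linear=[[0,0,0.1],[0,0,0],[0,0,0],[0,0,0],[0,0,0],[0,0,0],[0,0,0],[0,0,0],[0,0,0],[0,0,0]], rotation=[[0,0,0],[0,0,0.9],[0,0,0.9],[0,0,0.9],[0,0,0.9],[0,0,0.9],[0,0,0.9],[0,0,0.9],[0,0,0.9],[0,0,0]], grip=[1,1,1,1,1,1,1,1,1,1])

```text
time: 5.35
ee_pos: [0.5576, 0.3257, 0.0808]
tcp_rot: [179.9, 0.0, 135.0]
wrist_force: [8.4, 3.0, -6.6]
opening: 0.0134
grasp_force: 22.6
```

```bash
python3 - <<'E'
from workcell import bot
o=bot.get_obs(); print(o['q'].round(1),o['ee_pos'],o['tcp_rot'],o['wrist_force'],o['torque'],o['grasp_force'],o['opening'])
E
```

```text
[30.3 17.7  7.4 79.5 -0.  75.3] [0.55757551 0.32565108 0.08083137] [1.79895501e+02 4.43483957e-02 1.35038584e+02] [ 8.43449933  2.96897564 -6.59159813] [ 0.71187513 -1.68829468  0.01968664] 22.647336423397064 0.013437507697695302
```

Call:
carry_out(linear=[[0,0,0],[0,0,0],[0,0,0],[0,0,0]], rotation=[[0,0,0.35],[0,0,0.35],[0,0,0.2],[0,0,0]], grip=[1,1,1,1])

```text
time: 5.75
ee_pos: [0.5576, 0.3257, 0.0808]
tcp_rot: [179.9, 0.1, 142.0]
wrist_force: [7.7, 3.0, -6.7]
opening: 0.0134
grasp_force: 22.8
```

```bash
python3 - <<'E'
from workcell import bot
o=bot.get_obs(); print(o['tcp_rot'],o['wrist_force'],o['torque'],o['grasp_force'])
E
```

```text
[1.79895654e+02 5.38054549e-02 1.42020823e+02] [ 7.72983321  2.99503351 -6.68076072] [ 0.7386924  -1.68197105 -0.26374893] 22.77094691991806
```

Call:
carry_out(linear=[[0,0,0],[0,0,0],[0,0,0]], rotation=[[0,0,0.15],[0,0,0.15],[0,0,0]], grip=[1,1,1])

```text
time: 6.05
ee_pos: [0.5577, 0.3255, 0.0809]
tcp_rot: [179.9, 0.1, 144.4]
wrist_force: [8.7, 3.6, -6.2]
opening: 0.0134
grasp_force: 37.1
```

```bash
python3 - <<'E'
from workcell import bot
o=bot.get_obs(); print(o['tcp_rot'],o['wrist_force'],o['torque'],o['grasp_force'],o['q'])
E
```

```text
[1.79895357e+02 7.61514809e-02 1.44356854e+02] [ 8.73532894  3.56403245 -6.22055031] [ 0.66773372 -1.77869522 -0.74711465] 37.069691374199465 [ 3.02821545e+01  1.77465951e+01  7.37258004e+00  7.94993802e+01
 -2.68405586e-02  6.59252008e+01]
```

Call:
carry_out(linear=[[0,0,0],[0,0,0],[0,0,0],[0,0,0],[0,0,1],[0,0,1],[0,0,1],[0,0,1],[0,0,1],[0,-0.9,1],[0,-0.9,1],[0,-0.9,1]], rotation=[[0,0,-0.2],[0,0,0],[0,0,0],[0,0,0],[0,0,0],[0,0,0],[0,0,0],[0,0,0],[0,0,0],[0,0,0.75],[0,0,0.75],[0,0,0.75]], grip=[1,-1,-1,-1,-1,-1,-1,-1,-1,-1,-1,-1])

```text
time: 7.25
ee_pos: [0.5561, 0.2707, 0.2422]
tcp_rot: [-180.0, -0.0, 161.1]
wrist_force: [-0.2, -0.5, 1.6]
opening: 0.0857
grasp_force: 0.0
```

Call:
carry_out(linear=[[0,-1,0.5],[0,-1,0.5],[0,-1,0.5],[0,-1,0],[0,-1,0],[0,-1,0],[0,-1,0],[0,-1,0],[0,-1,0],[0,-1,0],[0,-1,0],[0,-1,0]], rotation=[[0,0,0.75],[0,0,0.75],[0,0,0.9],[0,0,0],[0,0,0],[0,0,0],[0,0,0],[0,0,0],[0,0,0],[0,0,0],[0,0,0],[0,0,0]], grip=[-1,-1,-1,-1,-1,-1,-1,-1,-1,-1,-1,-1])

```text
time: 8.45
ee_pos: [0.5562, 0.0305, 0.2715]
tcp_rot: [180.0, 0.0, -180.0]
wrist_force: [-0.0, 0.6, -0.3]
opening: 0.0855
grasp_force: 0.0
```

Call:
carry_out(linear=[[0,-1,0],[0,0,0],[0,0,0],[0,0,0]], rotation=[[0,0,0],[0,0,0],[0,0,0],[0,0,0]], grip=[-1,-1,-1,-1])

```text
time: 8.85
ee_pos: [0.5564, 0.0119, 0.2713]
tcp_rot: [180.0, -0.0, -180.0]
wrist_force: [-0.3, 0.1, 0.6]
opening: 0.0853
grasp_force: 0.0
```

```bash
python3 - <<'E'
from h import *
o=bot.get_obs(); print(o['q'].round(1),o['ee_pos'],o['tcp_rot'])
im,m=snap("wrist"); cv2.imwrite("pics/w2.png",im); print(proj(m,(.62,.0025,.15),True))
t,mt=snap("top"); a=cv2.resize(t[180:250,160:230],(300,300),interpolation=cv2.INTER_CUBIC)
v=cv2.resize(im,(700,525)); v[:300,:300]=a; cv2.imwrite("pics/w2v.png",v)
E
```

```text
[ 1.2  6.8 15.6 98.8  0.   1.2] [0.55637997 0.01186561 0.27134077] [ 1.79989094e+02 -5.44160805e-04 -1.79971784e+02]
[309.5033786  323.32629598]
```

View pics/w2v.png

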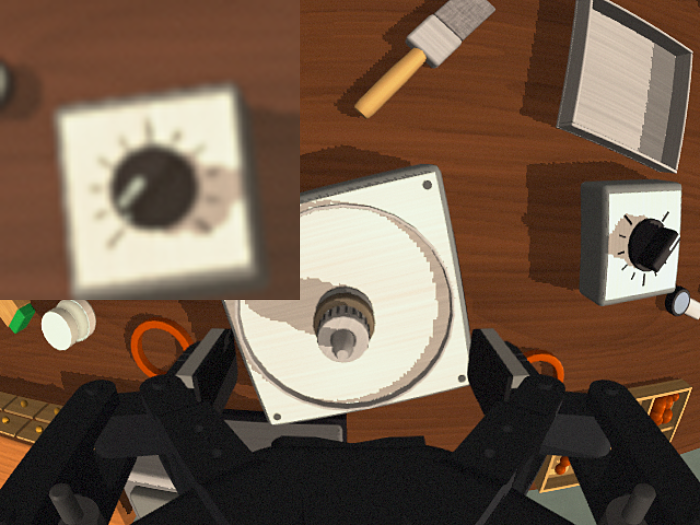

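The dial inset shows the pointer at the 0 mark. In the wrist view, the collar and post are at about (343,338) in the 700-wide picture. I'll crop to measure the axis.

```bash
python3 - <<'E'
import cv2, numpy as np
im=cv2.imread("pics/w2.png"); t=cv2.imread("pics/top0.png"); s=cv2.imread("pics/scene0.png")
a=cv2.resize(im[255:345,270:360],(540,540),interpolation=cv2.INTER_CUBIC)
b=cv2.resize(t[175:220,290:335],(250,250),interpolation=cv2.INTER_CUBIC)
c=cv2.resize(s[235:290,340:395],(250,250),interpolation=cv2.INTER_CUBIC)
cv2.imwrite("pics/sp.png",np.hstack([a,np.vstack([b,c,np.zeros((40,250,3),np.uint8)])]))
E
```

```text
(no output)
```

View pics/sp.png

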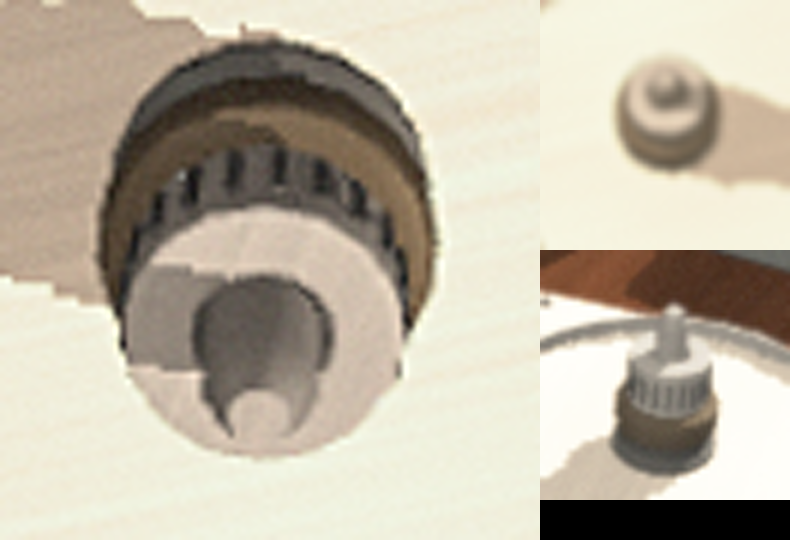

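```bash
python3 - <<'E'
from h import *
mw=bot.camera_model("wrist");mt=bot.camera_model("top");ms=bot.camera_model("scene")
print("w tip",onplane(mw,(313,323.3),.15,True)); print("w collar",onplane(mw,(313.5,310.2),.126,True))
# collar ring extremes
for p in [(122,333),(402,333),(263,207),(263,458)]: print(onplane(mw,(270-.4+p[0]/6,255-.4+p[1]/6),.126,True).round(4))
print("top tip",onplane(mt,(312,187.7),.15)); print("scene tip",onplane(ms,(369.3,247),.15))
E
```

```text
w tip [0.61996392 0.00533279 0.15      ]
w collar [0.62005387 0.00522316 0.126     ]
[ 0.6201 -0.0144  0.126 ]
[0.62   0.0244 0.126 ]
[0.6011 0.0053 0.126 ]
[0.6397 0.005  0.126 ]
top tip [0.62288972 0.00483138 0.15      ]
scene tip [0.6227373 0.0060943 0.15     ]
```

Call:
carry_out(linear=[[0.81,-0.08,-1],[0.81,-0.08,-1],[0.81,-0.08,-1],[0.81,-0.08,-1],[0,0,-1],[0,0,-1],[0,0,-1],[0,0,-1],[0,0,0],[0,0,0]], rotation=[[0,0,0],[0,0,0],[0,0,0],[0,0,0],[0,0,0],[0,0,0],[0,0,0],[0,0,0],[0,0,0],[0,0,0]], grip=[-1,-1,-1,-1,-1,-1,-1,-1,-1,-1], grip_force=40)

```text
time: 9.95
ee_pos: [0.6211, 0.0053, 0.1116]
tcp_rot: [180.0, -0.0, -180.0]
wrist_force: [-0.5, 0.2, 0.3]
opening: 0.0854
grasp_force: 0.0
```

Call:
carry_out(linear=[[0,0,0],[0,0,0],[0,0,0],[0,0,0],[0,0,0],[0,0,0],[0,0,0]], rotation=[[0,0,0],[0,0,0],[0,0,0],[0,0,0],[0,0,0],[0,0,0],[0,0,0]], grip=[0.3,1,1,1,1,1,1])

```text
time: 10.65
ee_pos: [0.6216, 0.0049, 0.1125]
tcp_rot: [180.0, 0.1, 180.0]
wrist_force: [-0.6, -0.5, 5.6]
opening: 0.0393
grasp_force: 40.3
```

Call:
carry_out(linear=[[0,0,0.5],[0,0,0.7],[0,0,0.9],[0,0,1],[0,0,0.9],[0,0,0]], rotation=[[0,0,0],[0,0,0],[0,0,0],[0,0,0],[0,0,0],[0,0,0]], grip=[1,1,1,1,1,1])

```text
time: 11.25
ee_pos: [0.6223, 0.0048, 0.195]
tcp_rot: [180.0, 0.3, 180.0]
wrist_force: [0.1, 1.0, -1.5]
opening: 0.0393
grasp_force: 40.5
```

Call:
carry_out(linear=[[-1,-0.475,0],[-1,-0.475,0],[-1,-0.475,0],[-1,-0.475,0],[-1,-0.475,0],[-1,-0.475,0],[-1,-0.475,0],[-1,-0.475,0],[-1,-0.475,0],[-1,-0.475,0],[0,0,0],[0,0,0]], rotation=[[0,0,0],[0,0,0],[0,0,0],[0,0,0],[0,0,0],[0,0,0],[0,0,0],[0,0,0],[0,0,0],[0,0,0],[0,0,0],[0,0,0]], grip=[1,1,1,1,1,1,1,1,1,1,1,1])

```text
time: 12.45
ee_pos: [0.4213, -0.0902, 0.1912]
tcp_rot: [180.0, 0.0, 180.0]
wrist_force: [-0.4, -0.4, -1.5]
opening: 0.0393
grasp_force: 40.5
```

Call:
carry_out(linear=[[0,0,-1],[0,0,-1],[0,0,-1],[0,0,-1],[0,0,-1],[0,0,-1],[0,0,-1],[0,0,-1],[0,0,-0.3],[0,0,-0.3],[0,0,-0.2],[0,0,0]], rotation=[[0,0,0],[0,0,0],[0,0,0],[0,0,0],[0,0,0],[0,0,0],[0,0,0],[0,0,0],[0,0,0],[0,0,0],[0,0,0],[0,0,0]], grip=[1,1,1,1,1,1,1,1,1,1,1,1])

```text
time: 13.65
ee_pos: [0.4215, -0.0901, 0.0154]
tcp_rot: [-180.0, 0.0, -180.0]
wrist_force: [-0.2, -0.3, -1.2]
opening: 0.0394
grasp_force: 40.5
```

Call:
carry_out(linear=[[0,0,-0.1],[0,0,-0.05],[0,0,0],[0,0,0],[0,0,0],[0,0,0],[0,0,1],[0,0,1],[0,0,1],[0,0,1],[0,0,1],[0,0,1]], rotation=[[0,0,0],[0,0,0],[0,0,0],[0,0,0],[0,0,0],[0,0,0],[0,0,0],[0,0,0],[0,0,0],[0,0,0],[0,0,0],[0,0,0]], grip=[1,1,1,-0.5,-0.5,-0.5,-0.5,-0.5,-0.5,-0.5,-0.5,-0.5])

```text
time: 14.85
ee_pos: [0.4212, -0.0901, 0.1332]
tcp_rot: [-180.0, 0.0, 180.0]
wrist_force: [-0.4, 0.1, 0.2]
opening: 0.0641
grasp_force: 0.0
```

Call:
carry_out(linear=[[1,0.475,0.6],[1,0.475,0.6],[1,0.475,0.6],[1,0.475,0.6],[1,0.475,0.4],[1,0.475,0],[1,0.475,0],[1,0.475,0],[1,0.475,0],[1,0.475,0],[0,0,0],[0,0,0]], rotation=[[0,0,0],[0,0,0],[0,0,0],[0,0,0],[0,0,0],[0,0,0],[0,0,0],[0,0,0],[0,0,0],[0,0,0],[0,0,0],[0,0,0]], grip=[-1,-1,-1,-1,-1,-1,-1,-1,-1,-1,-1,-1])

```text
time: 16.05
ee_pos: [0.6211, 0.0049, 0.1878]
tcp_rot: [-180.0, -0.1, -180.0]
wrist_force: [-0.9, -0.4, -0.7]
opening: 0.0855
grasp_force: 0.0
```

```bash
python3 - <<'E'
from h import *
o=bot.get_obs(); print(o['q'].round(1),o['ee_pos'],o['tcp_rot'])
im,m=snap("wrist"); cv2.imwrite("pics/w3.png",im)
E
```

```text
[ 0.5 14.2 14.9 90.7 -0.   0.4] [0.62109752 0.0049059  0.18779242] [-1.79993200e+02 -6.07812053e-02 -1.79982432e+02]
```

View pics/w3.png

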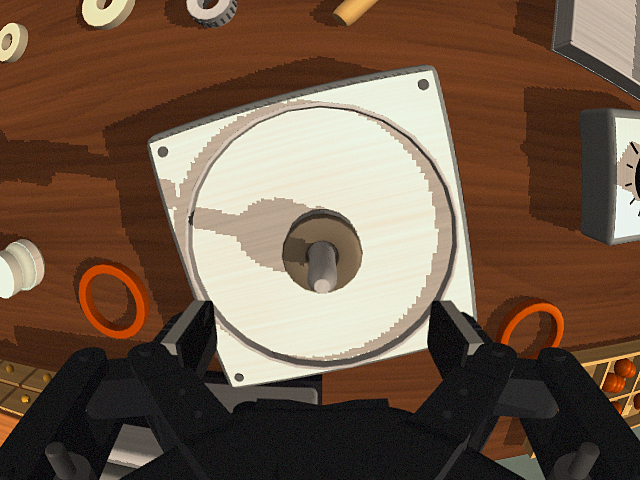

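The wrist view shows the worn wheel alone on the spindle at (322,255). The collar stands upright on the desk at (212,8). Next I'll grip the worn wheel.

Call:
carry_out(linear=[[0,0,-1],[0,0,-1],[0,0,-1],[0,0,-1],[0,0,-1],[0,0,0],[0,0,0],[0,0,0],[0,0,0],[0,0,0],[0,0,0],[0,0,0]], rotation=[[0,0,0],[0,0,0],[0,0,0],[0,0,0],[0,0,0],[0,0,0],[0,0,0],[0,0,0],[0,0,0],[0,0,0],[0,0,0],[0,0,0]], grip=[-1,-1,-1,-1,-1,-1,0.2,1,1,1,1,1])

```text
time: 17.3
ee_pos: [0.6218, 0.0047, 0.0904]
tcp_rot: [-180.0, 0.1, 180.0]
wrist_force: [-1.3, -0.5, 5.9]
opening: 0.0513
grasp_force: 41.3
```

Call:
carry_out(linear=[[0,0,0.5],[0,0,0.8],[0,0,0.8],[0,0,0.8],[0,0,0.8],[0,0,0.8],[0,0,0.5],[0,0,0],[0,0,0]], rotation=[[0,0,0],[0,0,0],[0,0,0],[0,0,0],[0,0,0],[0,0,0],[0,0,0],[0,0,0],[0,0,0]], grip=[1,1,1,1,1,1,1,1,1])

```text
time: 18.2
ee_pos: [0.6213, 0.0049, 0.1882]
tcp_rot: [180.0, 0.0, 180.0]
wrist_force: [-0.2, -0.2, 0.3]
opening: 0.0512
grasp_force: 41.7
```

Call:
carry_out(linear=[[-0.76,0.98,0],[-0.76,0.98,0],[-0.76,0.98,0],[-0.76,0.98,0],[-0.76,0.98,0],[-0.76,0.98,0],[-0.76,0.98,0],[-0.76,0.98,0],[-0.76,0.98,0],[-0.76,0.98,0],[-0.76,0.98,0],[-0.76,0.98,0]], rotation=[[0,0,0],[0,0,0],[0,0,0],[0,0,0],[0,0,0],[0,0,0],[0,0,0],[0,0,0],[0,0,0],[0,0,0],[0,0,0],[0,0,0]], grip=[1,1,1,1,1,1,1,1,1,1,1,1])

```text
time: 19.4
ee_pos: [0.4378, 0.2406, 0.1873]
tcp_rot: [-180.0, -0.1, 180.0]
wrist_force: [0.1, -0.5, -0.7]
opening: 0.0511
grasp_force: 41.7
```

Call:
carry_out(linear=[[-0.76,0.98,0],[-0.76,0.98,0],[-0.76,0.98,0],[-0.76,0.98,0],[0,0,0],[0,0,0]], rotation=[[0,0,0],[0,0,0],[0,0,0],[0,0,0],[0,0,0],[0,0,0]], grip=[1,1,1,1,1,1])

```text
time: 20.0
ee_pos: [0.3776, 0.3184, 0.1875]
tcp_rot: [-179.9, -0.0, -179.9]
wrist_force: [-0.0, 0.8, -0.7]
opening: 0.051
grasp_force: 41.8
```

Call:
carry_out(linear=[[0,0,-1],[0,0,-1],[0,0,-1],[0,0,-1],[0,0,-1],[0,0,-1],[0,0,-1],[0,0,-1],[0,0,-0.2],[0,0,0],[0,0,0],[0,0,0]], rotation=[[0,0,0],[0,0,0],[0,0,0],[0,0,0],[0,0,0],[0,0,0],[0,0,0],[0,0,0],[0,0,0],[0,0,0],[0,0,0],[0,0,0]], grip=[1,1,1,1,1,1,1,1,1,1,-0.7,-0.7])

```text
time: 21.2
ee_pos: [0.3787, 0.3188, 0.0255]
tcp_rot: [179.9, 0.1, 180.0]
wrist_force: [0.0, 0.1, 0.7]
opening: 0.0723
grasp_force: 0.0
```

Call:
carry_out(linear=[[0,0,1],[0,0,1],[0,0,1],[0,0,1],[0,0,1],[0,-1,1],[0,-1,1],[0,-1,1],[0,-1,1],[0,-1,0],[0,-1,0],[0,-1,0]], rotation=[[0,0,0],[0,0,0],[0,0,0],[0,0,0],[0,0,0],[0,0,0],[0,0,0],[0,0,0],[0,0,0],[0,0,0],[0,0,0],[0,0,0]], grip=[-0.7,-0.7,-1,-1,-1,-1,-1,-1,-1,-1,-1,-1])

```text
time: 22.4
ee_pos: [0.3782, 0.1778, 0.2054]
tcp_rot: [180.0, 0.1, -180.0]
wrist_force: [-0.3, -0.6, -0.0]
opening: 0.0854
grasp_force: 0.0
```

Call:
carry_out(linear=[[0,-1,0],[0,-1,0],[0,-1,0],[0,-1,0],[0,-1,0],[0,-1,0],[0,-1,0],[0,-1,0],[0,-1,0],[0,-1,0],[0,-1,0],[0,-1,0]], rotation=[[0,0,0],[0,0,0],[0,0,0],[0,0,0],[0,0,0],[0,0,0],[0,0,0],[0,0,0],[0,0,0],[0,0,0],[0,0,0],[0,0,0]], grip=[-1,-1,-1,-1,-1,-1,-1,-1,-1,-1,-1,-1])

```text
time: 23.6
ee_pos: [0.3781, -0.0624, 0.2053]
tcp_rot: [-180.0, 0.1, -180.0]
wrist_force: [0.4, 0.1, -0.1]
opening: 0.0851
grasp_force: 0.0
```

Call:
carry_out(linear=[[-0.2,-1,0],[-0.2,-1,0],[-0.2,-1,0],[-0.2,-1,0],[-0.2,-1,0],[-0.2,-1,0],[0,0,0],[0,0,0],[0,0,0]], rotation=[[0,0,0],[0,0,0],[0,0,0],[0,0,0],[0,0,0],[0,0,0],[0,0,0],[0,0,0],[0,0,0]], grip=[-1,-1,-1,-1,-1,-1,-1,-1,-1])

```text
time: 24.5
ee_pos: [0.3542, -0.1811, 0.2047]
tcp_rot: [-180.0, 0.0, -180.0]
wrist_force: [-0.2, -0.2, -0.6]
opening: 0.0852
grasp_force: 0.0
```

```bash
cat > look.py <<'E'
from h import *
import sys
def look(name):
    o=bot.get_obs(); print(o['ee_pos'].round(4),o['tcp_rot'].round(1),o['q'].round(1))
    im,m=snap("wrist"); cv2.imwrite(f"pics/{name}.png",im)
    h=cv2.cvtColor(im,cv2.COLOR_BGR2HSV); mk=((h[...,2]>150)&(h[...,1]<110)).astype(np.uint8)
    for c in cv2.findContours(mk,cv2.RETR_EXTERNAL,cv2.CHAIN_APPROX_NONE)[0]:
        ar=cv2.contourArea(c)
        if ar<200: continue
        per=cv2.arcLength(c,True)
        P=np.array([onplane(m,p[0],0.016,True) for p in c.astype(float)])[:,:2]
        eq=2*np.sqrt(cv2.contourArea(P.astype(np.float32))/np.pi)
        hh=h[mk*0+cv2.drawContours(np.zeros_like(mk),[c],-1,1,-1)>0]
        if .025<eq<.075: (a,b),r=cv2.minEnclosingCircle(P.astype(np.float32)); print(c.mean(0)[0].round(),"ctr",round(a,4),round(b,4),"d",round(2*r,4),"eq",round(eq,4),"hue",np.median(hh[:,0]))
E
python3 -c "
from look import *
look('w4')
t,m=snap('top'); cv2.imwrite('pics/t4.png',t)
from find import wheels; wheels(t,m)
p=cv2.imread('pics/w4.png'); q=cv2.resize(t[100:340,150:500],(437,300)); cv2.imwrite('pics/v4.png',cv2.resize(p,(640,480))); cv2.imwrite('pics/v4t.png',q)"
```

```text
[ 0.3542 -0.1811  0.2047] [-180.    0. -180.] [-27.1 -16.4 -13.4  92.9   0.  -27.1]
[118. 351.] ctr 0.5015 -0.4132 d 0.0445 eq 0.026 hue 20.5
[417. 292.] ctr 0.4217 -0.0889 d 0.0473 eq 0.0399 hue 20.0
[164. 273.] ctr 0.4031 -0.3366 d 0.0522 eq 0.048 hue 30.0
[301. 265.] ctr 0.3934 -0.2008 d 0.0586 eq 0.0562 hue 30.0
[570. 244.] ctr 0.3763 0.0831 d 0.1794 eq 0.0723 hue 17.0
[274. 159.] ctr 0.2965 -0.2224 d 0.0457 eq 0.0444 hue 163.0
[349. 271.] mean [ 0.4216 -0.0908] diam 0.0415 eqd 0.0382
[464. 236.] mean [ 0.5109 -0.4158] diam 0.0407 eqd 0.0371
[407. 282.] mean [ 0.3861 -0.2502] diam 0.3779 eqd 0.247
[347. 214.] mean [ 0.5827 -0.0932] diam 0.0882 eqd 0.0657
```

View pics/v4.png

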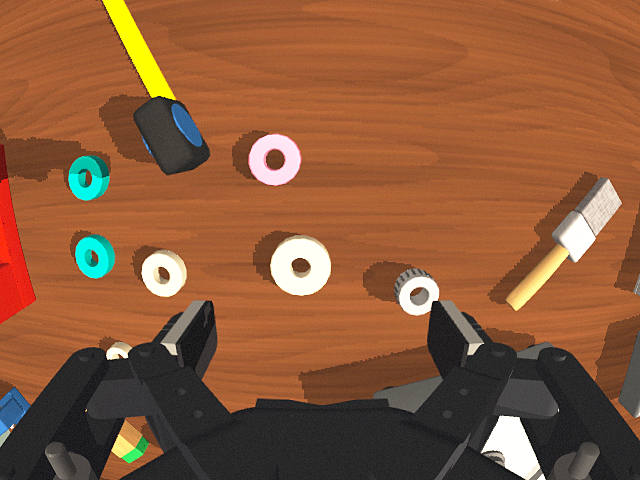

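The wrist view shows the fresh 56 wheel at (301,265), the 46 at (164,273), the 36 partly hidden at (118,351), the pink ring at (275,160) and the collar at (417,292). Nothing has been moved. I'll take the 56 now.

Call:
carry_out(linear=[[0.5,-0.25,-1],[0.5,-0.25,-1],[0.5,-0.25,-1],[0.5,-0.25,-1],[0,0,-1],[0,0,-1],[0,0,-1],[0,0,-1],[0,0,-1],[0,0,-0.6],[0,0,0],[0,0,0]], rotation=[[0,0,0],[0,0,0],[0,0,0],[0,0,0],[0,0,0],[0,0,0],[0,0,0],[0,0,0],[0,0,0],[0,0,0],[0,0,0],[0,0,0]], grip=[-1,-1,-1,-1,-1,-1,-1,-1,-1,-1,-1,-1], grip_force=40)

```text
time: 25.8
ee_pos: [0.3943, -0.2014, 0.0129]
tcp_rot: [-180.0, 0.0, -180.0]
wrist_force: [-0.1, -0.6, -0.4]
opening: 0.0854
grasp_force: 0.0
```

Call:
carry_out(linear=[[0,0,0],[0,0,0],[0,0,0],[0,0,0],[0,0,0],[0,0,0]], rotation=[[0,0,0],[0,0,0],[0,0,0],[0,0,0],[0,0,0],[0,0,0]], grip=[0,0.6,1,1,1,1])

```text
time: 26.4
ee_pos: [0.3946, -0.2018, 0.0138]
tcp_rot: [-180.0, 0.1, 180.0]
wrist_force: [-2.2, 0.6, 9.4]
opening: 0.0535
grasp_force: 40.3
```

Call:
carry_out(linear=[[0,0,0.5],[0,0,1],[0,0,1],[0,0,1],[0,0,1],[0,0,1],[0,0,1],[0,0,1],[0,0,1],[0,0,1],[0,0,0],[0,0,0]], rotation=[[0,0,0],[0,0,0],[0,0,0],[0,0,0],[0,0,0],[0,0,0],[0,0,0],[0,0,0],[0,0,0],[0,0,0],[0,0,0],[0,0,0]], grip=[1,1,1,1,1,1,1,1,1,1,1,1])

```text
time: 27.6
ee_pos: [0.3942, -0.2016, 0.2025]
tcp_rot: [-180.0, 0.0, 180.0]
wrist_force: [-0.2, -0.3, 0.0]
opening: 0.0533
grasp_force: 42.0
```

```bash
python3 -c "
from look import *
look('w5')
im=cv2.imread('pics/w5.png'); cv2.imwrite('pics/v5.png',im[240:480,120:520])"
```

```text
[ 0.3942 -0.2016  0.2025] [-180.    0.  180.] [-27.1 -10.3  -8.7  91.5  -0.  -27.1]
[481. 444.] ctr 0.6872 0.0253 d 0.1905 eq 0.0628 hue 19.0
[128. 329.] ctr 0.5073 -0.4117 d 0.0462 eq 0.0384 hue 22.0
[444. 255.] ctr 0.4235 -0.0868 d 0.0414 eq 0.0398 hue 19.0
[177. 234.] ctr 0.4034 -0.3376 d 0.0506 eq 0.0471 hue 29.0
[608. 186.] ctr 0.3458 0.1112 d 0.0997 eq 0.0672 hue 14.0
[298. 113.] ctr 0.297 -0.2225 d 0.0454 eq 0.0439 hue 167.0
```

View pics/v5.png

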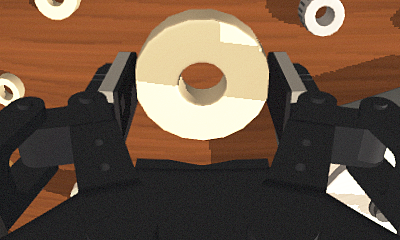

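```bash
python3 -c "
from h import *
m=bot.camera_model('wrist'); e=bot.get_obs()['ee_pos']
for p in [(322.5,319),(256,319),(389,319),(322,260),(322,378),(323,321)]: print(p,(onplane(m,p,e[2]+.0022,True)-e).round(4))
print(proj(m,e+[0,0,.0022],True))"
```

```text
(322.5, 319) [-0.002   0.0004  0.0022]
(256, 319) [-0.0017 -0.0262  0.0022]
(389, 319) [-0.0016  0.027   0.0022]
(322, 260) [-0.0265  0.0002  0.0022]
(322, 378) [0.0268 0.0002 0.0022]
(323, 321) [-0.0011  0.0006  0.0022]
[321.53063268 323.38635931]
```

Call:
carry_out(linear=[[0.95,0.86,0],[0.95,0.86,0],[0.95,0.86,0],[0.95,0.86,0],[0.95,0.86,0],[0.95,0.86,0],[0.95,0.86,0],[0.95,0.86,0],[0.95,0.86,0],[0.95,0.86,0],[0.95,0.86,0],[0.95,0.86,0]], rotation=[[0,0,0],[0,0,0],[0,0,0],[0,0,0],[0,0,0],[0,0,0],[0,0,0],[0,0,0],[0,0,0],[0,0,0],[0,0,0],[0,0,0]], grip=[1,1,1,1,1,1,1,1,1,1,1,1])

```text
time: 28.85
ee_pos: [0.6223, 0.0056, 0.2009]
tcp_rot: [-180.0, -0.1, 180.0]
wrist_force: [0.2, -0.4, -0.5]
opening: 0.0532
grasp_force: 42.1
```

Call:
carry_out(linear=[[0,0,-0.8],[0,0,-0.8],[0,0,-0.5],[0,0,-0.5],[0,0,0]], rotation=[[0,0,0],[0,0,0],[0,0,0],[0,0,0],[0,0,0]], grip=[1,1,1,1,1])

```text
time: 29.35
ee_pos: [0.6212, 0.0047, 0.1485]
tcp_rot: [-180.0, -0.1, 180.0]
wrist_force: [-0.3, -0.1, -0.5]
opening: 0.053
grasp_force: 42.1
```

Call:
carry_out(linear=[[0,0,-0.6],[0,0,-0.6],[0,0,-0.6],[0,0,-0.4],[0,0,-0.3],[0,0,-0.1],[0,0,0]], rotation=[[0,0,0],[0,0,0],[0,0,0],[0,0,0],[0,0,0],[0,0,0],[0,0,0]], grip=[1,1,1,1,1,1,1])

```text
time: 30.05
ee_pos: [0.6217, 0.0048, 0.0981]
tcp_rot: [-180.0, -0.0, 180.0]
wrist_force: [-4.9, 0.9, -2.1]
opening: 0.0533
grasp_force: 42.2
```

Call:
carry_out(linear=[[-0.05,0,-0.1],[0,0,-0.05],[0,0,0]], rotation=[[0,0,0],[0,0,0],[0,0,0]], grip=[1,1,1])

```text
time: 30.35
ee_pos: [0.6217, 0.0048, 0.0978]
tcp_rot: [-180.0, 0.2, 180.0]
wrist_force: [-7.3, -0.9, 13.7]
opening: 0.0538
grasp_force: 43.7
```

Call:
carry_out(linear=[[0,0,0],[0,0,0],[0,0,0.5],[0,0,1],[0,0,1],[0,0,1],[0,0,1],[0,0,1],[0,0,0],[0,0,0]], rotation=[[0,0,0],[0,0,0],[0,0,0],[0,0,0],[0,0,0],[0,0,0],[0,0,0],[0,0,0],[0,0,0],[0,0,0]], grip=[-0.9,-0.9,-0.9,-0.9,-0.9,-1,-1,-1,-1,-1])

```text
time: 31.35
ee_pos: [0.6214, 0.0048, 0.2054]
tcp_rot: [-180.0, 0.0, 180.0]
wrist_force: [0.1, -0.1, 0.1]
opening: 0.0854
grasp_force: 0.0
```

```bash
python3 -c "
from look import *
look('w6')
im=cv2.imread('pics/w6.png'); cv2.imwrite('pics/v6.png',cv2.resize(im[200:340,230:420],(570,420)))"
```

```text
[0.6214 0.0048 0.2054] [-180.    0.  180.] [ 0.4 14.4 17.  92.6 -0.   0.4]
[138. 445.] ctr 0.9228 -0.2479 d 0.0801 eq 0.041 hue 15.0
[20. 44.] ctr 0.4063 -0.3318 d 0.0598 eq 0.0491 hue 23.0
[213.  11.] ctr 0.4166 -0.0923 d 0.0403 eq 0.0258 hue 15.0
```

View pics/v6.png

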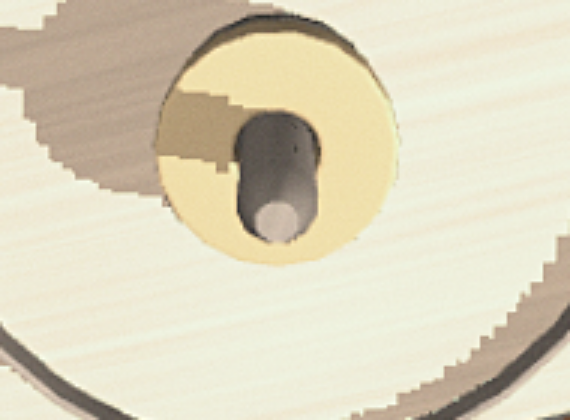

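The 56 wheel sits flat on the flange around the post. On to the 46.

Call:
carry_out(linear=[[-0.74,-0.98,0],[-0.74,-0.98,0],[-0.74,-0.98,0],[-0.74,-0.98,0],[-0.74,-0.98,0],[-0.74,-0.98,0],[-0.74,-0.98,0],[-0.74,-0.98,0],[-0.74,-0.98,0],[-0.74,-0.98,0],[-0.74,-0.98,0],[-0.74,-0.98,0]], rotation=[[0,0,0],[0,0,0],[0,0,0],[0,0,0],[0,0,0],[0,0,0],[0,0,0],[0,0,0],[0,0,0],[0,0,0],[0,0,0],[0,0,0]], grip=[-1,-1,-1,-1,-1,-1,-1,-1,-1,-1,-1,-1])

```text
time: 32.6
ee_pos: [0.4424, -0.2309, 0.204]
tcp_rot: [180.0, -0.1, 180.0]
wrist_force: [0.6, 0.3, 0.2]
opening: 0.0855
grasp_force: 0.0
```

Call:
carry_out(linear=[[-0.74,-0.98,0],[-0.74,-0.98,0],[-0.74,-0.98,0],[-0.74,-0.98,0],[-0.74,-0.98,0],[0,0,0],[0,0,0],[0,0,0]], rotation=[[0,0,0],[0,0,0],[0,0,0],[0,0,0],[0,0,0],[0,0,0],[0,0,0],[0,0,0]], grip=[-1,-1,-1,-1,-1,-1,-1,-1])

```text
time: 33.4
ee_pos: [0.3697, -0.3278, 0.2048]
tcp_rot: [180.0, -0.0, -180.0]
wrist_force: [0.6, 0.7, 0.6]
opening: 0.0856
grasp_force: 0.0
```

```bash
python3 -c "
from look import *
look('w7')"
```

```text
[ 0.3697 -0.3278  0.2048] [ 180.   -0. -180.] [-41.6  -3.2  -2.1  91.2   0.  -41.6]
[524. 455.] ctr 0.6977 -0.0249 d 0.1927 eq 0.0707 hue 13.0
[238. 355.] ctr 0.5076 -0.4145 d 0.0441 eq 0.0391 hue 20.0
[463. 326.] ctr 0.478 -0.1881 d 0.0799 eq 0.0321 hue 18.0
[181. 326.] ctr 0.4782 -0.4667 d 0.0788 eq 0.0321 hue 18.0
[545. 271.] ctr 0.4202 -0.0908 d 0.0584 eq 0.043 hue 14.0
[308. 259.] ctr 0.4031 -0.3405 d 0.0488 eq 0.0463 hue 30.0
[ 27. 188.] ctr 0.3227 -0.6421 d 0.0839 eq 0.0353 hue 17.0
[439. 145.] ctr 0.2967 -0.2229 d 0.0458 eq 0.0441 hue 160.0
[618.  10.] ctr 0.102 0.0034 d 0.099 eq 0.0486 hue 22.0
```

Call:
carry_out(linear=[[0.42,-0.16,-1],[0.42,-0.16,-1],[0.42,-0.16,-1],[0.42,-0.16,-1],[0,0,-1],[0,0,-1],[0,0,-1],[0,0,-1],[0,0,-1],[0,0,-0.6],[0,0,0],[0,0,0]], rotation=[[0,0,0],[0,0,0],[0,0,0],[0,0,0],[0,0,0],[0,0,0],[0,0,0],[0,0,0],[0,0,0],[0,0,0],[0,0,0],[0,0,0]], grip=[-0.5,-0.5,-0.5,-0.5,-0.5,-0.5,-0.5,-0.5,-0.5,-0.5,-0.5,-0.5])

```text
time: 34.65
ee_pos: [0.4034, -0.341, 0.0138]
tcp_rot: [-180.0, 0.0, -180.0]
wrist_force: [0.1, -0.1, -0.7]
opening: 0.0637
grasp_force: 0.0
```

Call:
carry_out(linear=[[0,0,0],[0,0,0],[0,0,0],[0,0,0],[0,0,0]], rotation=[[0,0,0],[0,0,0],[0,0,0],[0,0,0],[0,0,0]], grip=[0.4,1,1,1,1])

```text
time: 35.15
ee_pos: [0.4037, -0.3416, 0.015]
tcp_rot: [-179.9, 0.1, 180.0]
wrist_force: [-0.2, 1.7, 5.4]
opening: 0.0437
grasp_force: 39.8
```

Call:
carry_out(linear=[[0,0,0.5],[0,0,1],[0,0,1],[0,0,1],[0,0,1],[0,0,1],[0,0,1],[0,0,1],[0,0,1],[0,0,1],[0,0,0],[0,0,0]], rotation=[[0,0,0],[0,0,0],[0,0,0],[0,0,0],[0,0,0],[0,0,0],[0,0,0],[0,0,0],[0,0,0],[0,0,0],[0,0,0],[0,0,0]], grip=[1,1,1,1,1,1,1,1,1,1,1,1])

```text
time: 36.35
ee_pos: [0.4032, -0.3413, 0.2038]
tcp_rot: [-180.0, 0.1, 180.0]
wrist_force: [-0.2, 0.1, -1.2]
opening: 0.0435
grasp_force: 40.7
```

```bash
python3 -c "
from look import *
look('w8')
e=bot.get_obs()['ee_pos']; m=bot.camera_model('wrist'); im=cv2.imread('pics/w8.png'); x,y=proj(m,e,True).astype(int)
h=cv2.cvtColor(im,cv2.COLOR_BGR2HSV); mk=((h[...,2]>110)&(h[...,1]<110)).astype(np.uint8); mk[:, :250]=0; mk[:,395:]=0; mk[:240]=0; mk[395:]=0
c=max(cv2.findContours(mk,cv2.RETR_EXTERNAL,cv2.CHAIN_APPROX_NONE)[0],key=cv2.contourArea); print(x,y,cv2.boundingRect(c))"
```

```text
[ 0.4032 -0.3413  0.2038] [-1.8e+02  1.0e-01  1.8e+02] [-40.2   1.3   2.3  90.9  -0.  -40.2]
[ 46. 390.] ctr 0.6247 -0.7294 d 0.0779 eq 0.0345 hue 18.0
[565. 242.] ctr 0.4209 -0.0857 d 0.049 eq 0.0399 hue 15.5
[ 41. 140.] ctr 0.3061 -0.636 d 0.083 eq 0.0673 hue 15.0
[454. 109.] ctr 0.2971 -0.2231 d 0.0453 eq 0.0439 hue 164.0
321 320 (267, 260, 110, 110)
```

Call:
carry_out(linear=[[0.6,0.96,0],[0.6,0.96,0],[0.6,0.96,0],[0.6,0.96,0],[0.6,0.96,0],[0.6,0.96,0],[0.6,0.96,0],[0.6,0.96,0],[0.6,0.96,0],[0.6,0.96,0],[0.6,0.96,0],[0.6,0.96,0]], rotation=[[0,0,0],[0,0,0],[0,0,0],[0,0,0],[0,0,0],[0,0,0],[0,0,0],[0,0,0],[0,0,0],[0,0,0],[0,0,0],[0,0,0]], grip=[1,1,1,1,1,1,1,1,1,1,1,1])

```text
time: 37.6
ee_pos: [0.547, -0.1098, 0.2021]
tcp_rot: [180.0, -0.1, 180.0]
wrist_force: [0.4, -0.1, -1.2]
opening: 0.0439
grasp_force: 40.7
```

Call:
carry_out(linear=[[0.6,0.96,0],[0.6,0.96,0],[0.6,0.96,0],[0.6,0.96,0],[0.6,0.96,0],[0.6,0.96,0],[0,0,0],[0,0,0]], rotation=[[0,0,0],[0,0,0],[0,0,0],[0,0,0],[0,0,0],[0,0,0],[0,0,0],[0,0,0]], grip=[1,1,1,1,1,1,1,1])

```text
time: 38.4
ee_pos: [0.6186, 0.0046, 0.2021]
tcp_rot: [-180.0, -0.1, -180.0]
wrist_force: [0.1, -0.3, -0.4]
opening: 0.0433
grasp_force: 40.7
```

Call:
carry_out(linear=[[0.1,0,-0.5],[0,0,-0.8],[0,0,-0.8],[0,0,-0.5],[0,0,-0.5],[0,0,0]], rotation=[[0,0,0],[0,0,0],[0,0,0],[0,0,0],[0,0,0],[0,0,0]], grip=[1,1,1,1,1,1])

```text
time: 39.0
ee_pos: [0.6203, 0.0041, 0.1397]
tcp_rot: [-180.0, -0.1, 180.0]
wrist_force: [-0.3, 0.2, -0.7]
opening: 0.044
grasp_force: 40.8
```

Call:
carry_out(linear=[[0,0,-0.5],[0,0,-0.4],[0,0,-0.2],[0,0,-0.1],[0,0,0]], rotation=[[0,0,0],[0,0,0],[0,0,0],[0,0,0],[0,0,0]], grip=[1,1,1,1,1])

```text
time: 39.5
ee_pos: [0.621, 0.0045, 0.1169]
tcp_rot: [-180.0, -0.0, -180.0]
wrist_force: [-1.7, -0.6, -1.3]
opening: 0.0439
grasp_force: 40.7
```

Threaded with little side force. Now I'll bring it down to contact, then release and rise.

Call:
carry_out(linear=[[0,0,-0.1],[0,0,-0.1],[0,0,0]], rotation=[[0,0,0],[0,0,0],[0,0,0]], grip=[1,1,1])

```text
time: 39.8
ee_pos: [0.6211, 0.0045, 0.115]
tcp_rot: [180.0, 0.1, 180.0]
wrist_force: [-6.0, 1.1, 10.3]
opening: 0.0439
grasp_force: 41.8
```

Call:
carry_out(linear=[[0,0,0],[0,0,0],[0,0,0.5],[0,0,1],[0,0,1],[0,0,1],[0,0,1],[-0.35,-0.96,0.2],[-0.35,-0.96,0],[-0.35,-0.96,0],[-0.35,-0.96,0],[-0.35,-0.96,0]], rotation=[[0,0,0],[0,0,0],[0,0,0],[0,0,0],[0,0,0],[0,0,0],[0,0,0],[0,0,0],[0,0,0],[0,0,0],[0,0,0],[0,0,0]], grip=[-0.9,-0.9,-0.9,-0.9,-0.9,-0.9,-0.9,-0.9,-0.9,-0.9,-0.9,-0.9])

```text
time: 41.0
ee_pos: [0.5859, -0.0923, 0.208]
tcp_rot: [-180.0, 0.0, -180.0]
wrist_force: [-0.3, -0.5, 0.1]
opening: 0.0812
grasp_force: 0.0
```

Call:
carry_out(linear=[[-0.35,-0.96,0],[-0.35,-0.96,0],[-0.35,-0.96,0],[-0.35,-0.96,0],[-0.35,-0.96,0],[-0.35,-0.96,0],[-0.35,-0.96,0],[-0.35,-0.96,0],[-0.35,-0.96,0],[-0.35,-0.96,0],[-0.35,-0.96,0],[-0.35,-0.96,0]], rotation=[[0,0,0],[0,0,0],[0,0,0],[0,0,0],[0,0,0],[0,0,0],[0,0,0],[0,0,0],[0,0,0],[0,0,0],[0,0,0],[0,0,0]], grip=[-0.9,-0.9,-0.9,-0.9,-0.9,-0.9,-0.9,-0.9,-0.9,-0.9,-0.9,-0.9])

```text
time: 42.2
ee_pos: [0.5018, -0.3228, 0.208]
tcp_rot: [-180.0, 0.0, 180.0]
wrist_force: [0.1, 0.2, -0.6]
opening: 0.081
grasp_force: 0.0
```

Call:
carry_out(linear=[[-0.35,-0.96,0],[-0.35,-0.96,0],[-0.35,-0.96,0],[-0.35,-0.96,0],[0,0,0],[0,0,0],[0,0,0]], rotation=[[0,0,0],[0,0,0],[0,0,0],[0,0,0],[0,0,0],[0,0,0],[0,0,0]], grip=[-0.9,-0.9,-0.9,-0.9,-0.9,-0.9,-0.9])

```text
time: 42.9
ee_pos: [0.4744, -0.3982, 0.2076]
tcp_rot: [180.0, 0.0, -180.0]
wrist_force: [-0.6, -0.1, 0.1]
opening: 0.0811
grasp_force: 0.0
```

```bash
python3 -c "
from look import *
look('w9')"
```

```text
[ 0.4744 -0.3982  0.2076] [ 180.    0. -180.] [-40.   14.2  17.   92.8   0.  -40. ]
[383. 388.] ctr 0.6613 -0.3272 d 0.083 eq 0.057 hue 21.0
[ 62. 344.] ctr 0.6164 -0.7242 d 0.0769 eq 0.0337 hue 19.0
[303. 261.] ctr 0.5101 -0.416 d 0.0387 eq 0.0362 hue 30.0
[609. 180.] ctr 0.4198 -0.081 d 0.0439 eq 0.0393 hue 16.0
[506.  44.] ctr 0.2972 -0.2232 d 0.0452 eq 0.0437 hue 166.0
[100.  45.] ctr 0.2893 -0.619 d 0.0897 eq 0.0671 hue 15.0
```

Call:
carry_out(linear=[[0.45,-0.22,-1],[0.45,-0.22,-1],[0.45,-0.22,-1],[0.45,-0.22,-1],[0,0,-1],[0,0,-1],[0,0,-1],[0,0,-1],[0,0,-1],[0,0,-0.65],[0,0,0],[0,0,0]], rotation=[[0,0,0],[0,0,0],[0,0,0],[0,0,0],[0,0,0],[0,0,0],[0,0,0],[0,0,0],[0,0,0],[0,0,0],[0,0,0],[0,0,0]], grip=[-0.5,-0.5,-0.5,-0.5,-0.5,-0.5,-0.5,-0.5,-0.5,-0.5,-0.5,-0.5])

```text
time: 44.15
ee_pos: [0.5103, -0.4162, 0.0149]
tcp_rot: [-180.0, 0.0, -180.0]
wrist_force: [0.1, -0.4, -0.1]
opening: 0.0637
grasp_force: 0.0
```

Call:
carry_out(linear=[[0,0,0],[0,0,0],[0,0,0],[0,0,0],[0,0,0]], rotation=[[0,0,0],[0,0,0],[0,0,0],[0,0,0],[0,0,0]], grip=[0.4,1,1,1,1])

```text
time: 44.65
ee_pos: [0.5106, -0.4168, 0.0158]
tcp_rot: [-179.9, 0.1, 180.0]
wrist_force: [-0.5, 2.0, 5.3]
opening: 0.033
grasp_force: 39.9
```

Call:
carry_out(linear=[[0,0,0.5],[0,0,1],[0,0,1],[0,0,1],[0,0,1],[0,0,1],[0,0,1],[0,0,1],[0,0,1],[0,0,1],[0,0,0],[0,0,0]], rotation=[[0,0,0],[0,0,0],[0,0,0],[0,0,0],[0,0,0],[0,0,0],[0,0,0],[0,0,0],[0,0,0],[0,0,0],[0,0,0],[0,0,0]], grip=[1,1,1,1,1,1,1,1,1,1,1,1])

```text
time: 45.85
ee_pos: [0.5101, -0.4165, 0.2045]
tcp_rot: [-180.0, 0.0, 180.0]
wrist_force: [0.1, 0.7, -0.9]
opening: 0.0328
grasp_force: 40.0
```

Call:
carry_out(linear=[[0.25,0.957,0],[0.25,0.957,0],[0.25,0.957,0],[0.25,0.957,0],[0.25,0.957,0],[0.25,0.957,0],[0.25,0.957,0],[0.25,0.957,0],[0.25,0.957,0],[0.25,0.957,0],[0.25,0.957,0],[0.25,0.957,0]], rotation=[[0,0,0],[0,0,0],[0,0,0],[0,0,0],[0,0,0],[0,0,0],[0,0,0],[0,0,0],[0,0,0],[0,0,0],[0,0,0],[0,0,0]], grip=[1,1,1,1,1,1,1,1,1,1,1,1])

```text
time: 47.05
ee_pos: [0.5702, -0.1844, 0.2044]
tcp_rot: [180.0, 0.0, -179.9]
wrist_force: [-0.2, 0.3, -0.8]
opening: 0.0332
grasp_force: 40.0
```

Call:
carry_out(linear=[[0.25,0.957,0],[0.25,0.957,0],[0.25,0.957,0],[0.25,0.957,0],[0.25,0.957,0],[0.25,0.957,0],[0.25,0.957,0],[0.25,0.957,0],[0.25,0.957,0],[0.25,0.957,0],[0,0,0],[0,0,0]], rotation=[[0,0,0],[0,0,0],[0,0,0],[0,0,0],[0,0,0],[0,0,0],[0,0,0],[0,0,0],[0,0,0],[0,0,0],[0,0,0],[0,0,0]], grip=[1,1,1,1,1,1,1,1,1,1,1,1])

```text
time: 48.25
ee_pos: [0.6197, 0.0058, 0.2043]
tcp_rot: [-180.0, -0.0, -179.9]
wrist_force: [-0.2, -0.6, -0.5]
opening: 0.0332
grasp_force: 40.0
```

```bash
python3 -c "
from look import *
look('w10'); im=cv2.imread('pics/w10.png'); cv2.imwrite('pics/v10.png',cv2.resize(im[200:400,220:420],(500,500)))"
```

```text
[0.6197 0.0058 0.2043] [-180.    -0.  -179.9] [ 0.5 14.2 16.6 92.5 -0.   0.4]
[212.  11.] ctr 0.4171 -0.0924 d 0.0404 eq 0.0266 hue 15.0
```

View pics/v10.png

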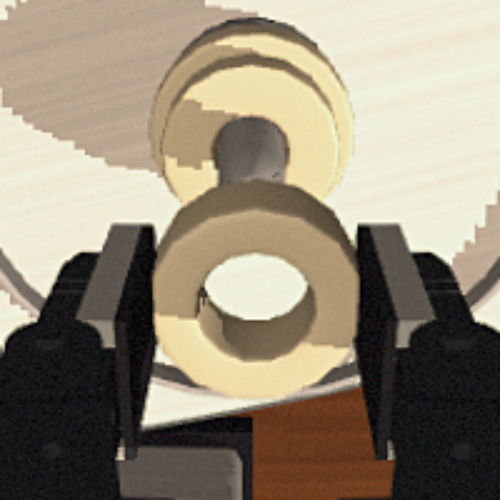

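The 36 wheel is held level at (255,290), above the 56 and 46 stacked on the post. Lowering it.

Call:
carry_out(linear=[[0.03,-0.05,-0.6],[0,0,-0.8],[0,0,-0.6],[0,0,-0.5],[0,0,-0.4],[0,0,-0.3],[0,0,-0.2],[0,0,-0.1],[0,0,0],[0,0,0]], rotation=[[0,0,0],[0,0,0],[0,0,0],[0,0,0],[0,0,0],[0,0,0],[0,0,0],[0,0,0],[0,0,0],[0,0,0]], grip=[1,1,1,1,1,1,1,1,1,1])

```text
time: 49.3
ee_pos: [0.6206, 0.0038, 0.1345]
tcp_rot: [180.0, 0.0, 180.0]
wrist_force: [-0.2, 1.2, -1.0]
opening: 0.0329
grasp_force: 39.9
```

Call:
carry_out(linear=[[0,0.02,-0.1],[0,0.02,-0.1],[0,0,-0.05],[0,0,0]], rotation=[[0,0,0],[0,0,0],[0,0,0],[0,0,0]], grip=[1,1,1,1])

```text
time: 49.7
ee_pos: [0.6211, 0.0043, 0.1318]
tcp_rot: [-180.0, 0.2, 180.0]
wrist_force: [-5.9, -1.3, 14.4]
opening: 0.033
grasp_force: 41.3
```

Call:
carry_out(linear=[[0,0,0],[0,0,0],[0,0,0.5],[0,0,1],[0,0,1],[0,0,1],[0,0,0.7],[0,0,0],[0,0,0]], rotation=[[0,0,0],[0,0,0],[0,0,0],[0,0,0],[0,0,0],[0,0,0],[0,0,0],[0,0,0],[0,0,0]], grip=[-0.7,-0.7,-0.7,-0.7,-0.7,-0.7,-0.7,-0.7,-0.7])

```text
time: 50.6
ee_pos: [0.6208, 0.0045, 0.2131]
tcp_rot: [-180.0, 0.0, 180.0]
wrist_force: [0.1, 0.3, 0.8]
opening: 0.0724
grasp_force: 0.0
```

```bash
python3 -c "
from look import *
look('w11')"
```

```text
[0.6208 0.0045 0.2131] [-180.    0.  180.] [ 0.4 14.5 18.  93.5 -0.   0.4]
[154. 441.] ctr 0.9167 -0.221 d 0.0799 eq 0.0388 hue 15.0
[315. 345.] ctr 0.7475 0.0037 d 0.1924 eq 0.0666 hue 26.0
[217.  12.] ctr 0.4165 -0.0907 d 0.0432 eq 0.0277 hue 15.0
```

Call:
carry_out(linear=[[-0.98,-0.37,0],[-0.98,-0.37,0],[-0.98,-0.37,0],[-0.98,-0.37,0],[-0.98,-0.37,0],[-0.98,-0.37,0],[-0.98,-0.37,0],[-0.98,-0.37,0],[-0.98,-0.37,0],[-0.98,-0.37,0],[-0.98,-0.37,0],[-0.98,-0.37,0]], rotation=[[0,0,0],[0,0,0],[0,0,0],[0,0,0],[0,0,0],[0,0,0],[0,0,0],[0,0,0],[0,0,0],[0,0,0],[0,0,0],[0,0,0]], grip=[-0.7,-0.7,-0.7,-0.7,-0.7,-0.7,-0.7,-0.7,-0.7,-0.7,-0.7,-0.7])

```text
time: 51.85
ee_pos: [0.3842, -0.0844, 0.2122]
tcp_rot: [180.0, -0.1, -180.0]
wrist_force: [-0.6, 0.7, 0.0]
opening: 0.0725
grasp_force: 0.0
```

Call:
carry_out(linear=[[0,0,0],[0,0,0],[0,0,0]], rotation=[[0,0,0],[0,0,0],[0,0,0]], grip=[-0.7,-0.7,-0.7])

```text
time: 52.15
ee_pos: [0.3858, -0.0841, 0.2128]
tcp_rot: [180.0, -0.0, -180.0]
wrist_force: [-0.8, 0.3, -0.1]
opening: 0.0729
grasp_force: 0.0
```

```bash
python3 - <<'E'
from look import *
look('w12')
m=bot.camera_model("wrist"); im=cv2.imread('pics/w12.png'); 
h=cv2.cvtColor(im,cv2.COLOR_BGR2HSV); mk=((h[...,2]>150)&(h[...,1]<60)).astype(np.uint8); mk[:,:260]=0; mk[:,380:]=0; mk[:200]=0; mk[330:]=0
c=max(cv2.findContours(mk,cv2.RETR_EXTERNAL,cv2.CHAIN_APPROX_NONE)[0],key=cv2.contourArea)
P=np.array([onplane(m,p[0],.026,True)[:2] for p in c.astype(float)],np.float32); print(cv2.boundingRect(c),cv2.minEnclosingCircle(P), cv2.minEnclosingCircle(c))
a=cv2.imread('pics/w11.png'); cv2.imwrite('pics/v12.png',np.hstack([cv2.resize(a[180:330,240:400],(400,375)),cv2.resize(im[180:330,240:400],(400,375))]))
E
```

```text
[ 0.3858 -0.0841  0.2128] [ 180.   -0. -180.] [-12.3 -16.6 -12.7  94.    0.  -12.3]
[140. 440.] ctr 0.681 -0.3404 d 0.1236 eq 0.0539 hue 23.0
[486. 434.] ctr 0.6706 0.1347 d 0.1245 eq 0.0623 hue 19.0
[396. 397.] ctr 0.5813 -0.0015 d 0.0536 eq 0.0322 hue 15.0
[353. 387.] ctr 0.5721 -0.0502 d 0.1605 eq 0.063 hue 20.0
[316. 258.] ctr 0.4217 -0.089 d 0.0456 eq 0.0405 hue 21.0
[491. 214.] ctr 0.3753 0.0823 d 0.1791 eq 0.0725 hue 18.0
[175. 131.] ctr 0.2965 -0.2201 d 0.0493 eq 0.0454 hue 164.0
(294, 238, 44, 44) ((0.4182552397251129, -0.08969026058912277), 0.02150082215666771) ((315.5947570800781, 259.0050048828125), 22.695478439331055)
```

View pics/v12.png

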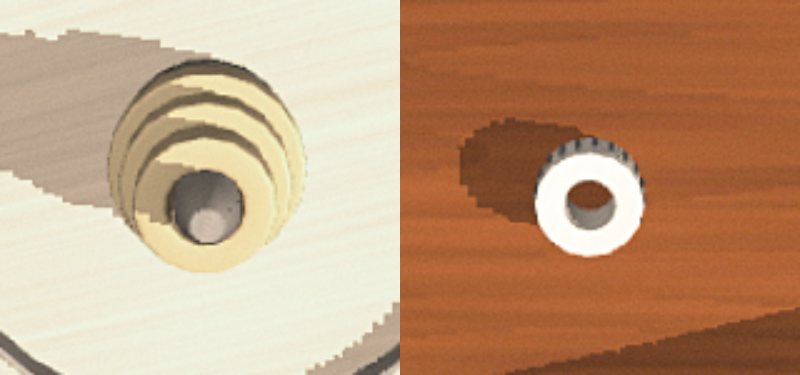

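The left crop shows the stepped stack 56/46/36 sitting flat. The right crop shows the collar upright at (590,204). I'll grip the collar.

Call:
carry_out(linear=[[0.43,-0.075,-1],[0.43,-0.075,-1],[0.43,-0.075,-1],[0.43,-0.075,-1],[0,0,-1],[0,0,-1],[0,0,-1],[0,0,-1],[0,0,-1],[0,0,-0.85],[0,0,0],[0,0,0]], rotation=[[0,0,0],[0,0,0],[0,0,0],[0,0,0],[0,0,0],[0,0,0],[0,0,0],[0,0,0],[0,0,0],[0,0,0],[0,0,0],[0,0,0]], grip=[-0.7,-0.7,-0.7,-0.7,-0.7,-0.7,-0.7,-0.7,-0.7,-0.7,-0.7,-0.7], grip_force=50)

```text
time: 53.4
ee_pos: [0.4199, -0.09, 0.0164]
tcp_rot: [180.0, -0.0, -180.0]
wrist_force: [-0.2, 0.9, -0.0]
opening: 0.0725
grasp_force: 0.0
```

Call:
carry_out(linear=[[0,0,0],[0,0,0],[0,0,0],[0,0,0],[0,0,0]], rotation=[[0,0,0],[0,0,0],[0,0,0],[0,0,0],[0,0,0]], grip=[0.4,1,1,1,1])

```text
time: 53.9
ee_pos: [0.4205, -0.0903, 0.0177]
tcp_rot: [-180.0, 0.1, -180.0]
wrist_force: [-2.6, 2.0, 6.2]
opening: 0.0389
grasp_force: 49.4
```

Call:
carry_out(linear=[[0,0,0.5],[0,0,1],[0,0,1],[0,0,1],[0,0,1],[0,0,1],[0,0,1],[0,0,1],[0,0,1],[0,0,1],[0,0,0],[0,0,0]], rotation=[[0,0,0],[0,0,0],[0,0,0],[0,0,0],[0,0,0],[0,0,0],[0,0,0],[0,0,0],[0,0,0],[0,0,0],[0,0,0],[0,0,0]], grip=[1,1,1,1,1,1,1,1,1,1,1,1])

```text
time: 55.1
ee_pos: [0.4199, -0.0903, 0.2064]
tcp_rot: [-180.0, 0.0, 180.0]
wrist_force: [-0.9, 1.0, -0.9]
opening: 0.0387
grasp_force: 50.5
```

Call:
carry_out(linear=[[0.835,0.395,0],[0.835,0.395,0],[0.835,0.395,0],[0.835,0.395,0],[0.835,0.395,0],[0.835,0.395,0],[0.835,0.395,0],[0.835,0.395,0],[0.835,0.395,0],[0.835,0.395,0],[0.835,0.395,0],[0.835,0.395,0]], rotation=[[0,0,0],[0,0,0],[0,0,0],[0,0,0],[0,0,0],[0,0,0],[0,0,0],[0,0,0],[0,0,0],[0,0,0],[0,0,0],[0,0,0]], grip=[1,1,1,1,1,1,1,1,1,1,1,1])

```text
time: 56.3
ee_pos: [0.6204, 0.0049, 0.2047]
tcp_rot: [-180.0, -0.1, 180.0]
wrist_force: [-0.0, -0.5, -1.2]
opening: 0.0384
grasp_force: 50.5
```

Call:
carry_out(linear=[[0,0,-0.5],[0,0,-0.5],[0,0,0],[0,0,-0.3],[0,0,-0.3],[0,0,-0.3],[0,0,-0.3],[0,0,0]], rotation=[[0,0,0],[0,0,0],[0,0,0],[0,0,0],[0,0,0],[0,0,0],[0,0,0],[0,0,0]], grip=[1,1,1,1,1,1,1,1])

```text
time: 57.1
ee_pos: [0.6198, 0.0045, 0.1612]
tcp_rot: [-180.0, -0.1, 180.0]
wrist_force: [-0.7, -0.2, -0.6]
opening: 0.039
grasp_force: 50.5
```

Call:
carry_out(linear=[[0.03,0,-0.2],[0,0,-0.2],[0,0,-0.1],[0,0,-0.1],[0,0,0]], rotation=[[0,0,0],[0,0,0],[0,0,0],[0,0,0],[0,0,0]], grip=[1,1,1,1,1])

```text
time: 57.6
ee_pos: [0.6208, 0.0045, 0.1501]
tcp_rot: [-180.0, -0.0, 180.0]
wrist_force: [-0.0, 0.0, -0.4]
opening: 0.0383
grasp_force: 50.5
```

Call:
carry_out(linear=[[0,0,-0.1],[0,0,-0.05],[0,0,0]], rotation=[[0,0,0],[0,0,0],[0,0,0]], grip=[1,1,1])

```text
time: 57.9
ee_pos: [0.621, 0.0046, 0.1496]
tcp_rot: [180.0, 0.1, 180.0]
wrist_force: [-4.6, -0.3, 11.8]
opening: 0.0388
grasp_force: 51.6
```

Call:
carry_out(linear=[[0,0,0],[0,0,0],[0,0,0.5],[0,0,1],[0,0,1],[0,0,0.7],[0,0,0],[0,0,0]], rotation=[[0,0,0],[0,0,0],[0,0,0],[0,0,0],[0,0,0],[0,0,0],[0,0,0],[0,0,0]], grip=[-0.7,-0.7,-0.7,-0.7,-0.7,-0.7,-0.7,-0.7])

```text
time: 58.7
ee_pos: [0.621, 0.0045, 0.2112]
tcp_rot: [180.0, 0.0, 180.0]
wrist_force: [0.2, 0.7, -0.0]
opening: 0.0726
grasp_force: 0.0
```

```bash
python3 - <<'E'
from look import *
look('w13')
a=cv2.imread('pics/w13.png'); s,_=snap("scene"); t,_=snap("top"); cv2.imwrite("pics/t13.png",t)
cv2.imwrite('pics/v13.png',np.hstack([cv2.resize(a[180:330,240:400],(400,375)),cv2.resize(s[215:305,325:421],(400,375),interpolation=cv2.INTER_CUBIC)]))
E
```

```text
[0.621  0.0045 0.2112] [180.   0. 180.] [ 0.4 14.5 17.8 93.3  0.   0.4]
[154. 442.] ctr 0.9159 -0.2201 d 0.0806 eq 0.0388 hue 15.0
[315. 346.] ctr 0.7483 0.0035 d 0.1909 eq 0.0664 hue 26.0
```

View pics/v13.png

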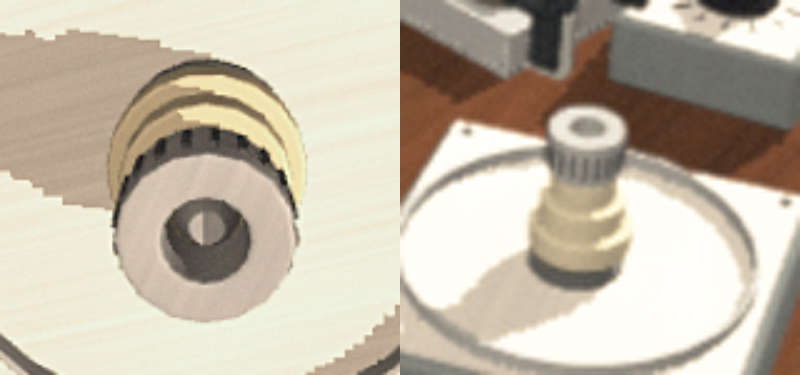

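The collar is fully home on the 56/46/36 stack. Now the dial.

Call:
carry_out(linear=[[-0.18,0.89,0],[-0.18,0.89,0],[-0.18,0.89,0],[-0.18,0.89,0],[-0.18,0.89,0],[-0.18,0.89,0],[-0.18,0.89,0],[-0.18,0.89,0],[-0.18,0.89,0],[-0.18,0.89,0],[-0.18,0.89,0],[-0.18,0.89,0]], rotation=[[0,0,0.986],[0,0,0.986],[0,0,0.986],[0,0,0.986],[0,0,0.986],[0,0,0.986],[0,0,0.986],[0,0,0.986],[0,0,0.986],[0,0,0.986],[0,0,0.986],[0,0,0.986]], grip=[-1,-1,-1,-1,-1,-1,-1,-1,-1,-1,-1,-1], grip_force=20)

```text
time: 60.05
ee_pos: [0.5772, 0.2187, 0.2104]
tcp_rot: [179.9, -0.0, -85.0]
wrist_force: [0.6, -0.0, 0.5]
opening: 0.0855
grasp_force: 0.0
```

Call:
carry_out(linear=[[-0.18,0.89,0],[-0.18,0.89,0],[-0.18,0.89,0],[-0.18,0.89,0],[-0.18,0.89,0],[-0.18,0.89,0],[0,0,0],[0,0,0],[0,0,0]], rotation=[[0,0,0.986],[0,0,0.986],[0,0,0.986],[0,0,0.986],[0,0,0.986],[0,0,0.986],[0,0,0],[0,0,0],[0,0,0]], grip=[-1,-1,-1,-1,-1,-1,-1,-1,-1])

```text
time: 60.95
ee_pos: [0.5561, 0.3243, 0.211]
tcp_rot: [180.0, 0.0, -38.2]
wrist_force: [0.8, 0.1, -0.2]
opening: 0.0856
grasp_force: 0.0
```

```bash
python3 - <<'E'
from h import *
o=bot.get_obs(); print(o['ee_pos'],o['tcp_rot'],o['q'].round(1))
a,m=snap("wrist"); cv2.imwrite("pics/w14.png",a); x,y=proj(m,(.557,.3256,.085),True).astype(int); print(x,y)
t=cv2.imread("pics/t13.png")
cv2.imwrite('pics/v14.png',np.hstack([cv2.resize(a[y-60:y+60,x-60:x+60],(480,480),interpolation=cv2.INTER_CUBIC),cv2.resize(t[240:340,150:250],(300,480),interpolation=cv2.INTER_CUBIC)]))
E
```

```text
[0.55609671 0.32427062 0.21098429] [ 1.79965800e+02  9.76855974e-04 -3.81686231e+01] [  30.3   17.9   21.9   94.1   -0.  -111.6]
318 238
```

View pics/v14.png

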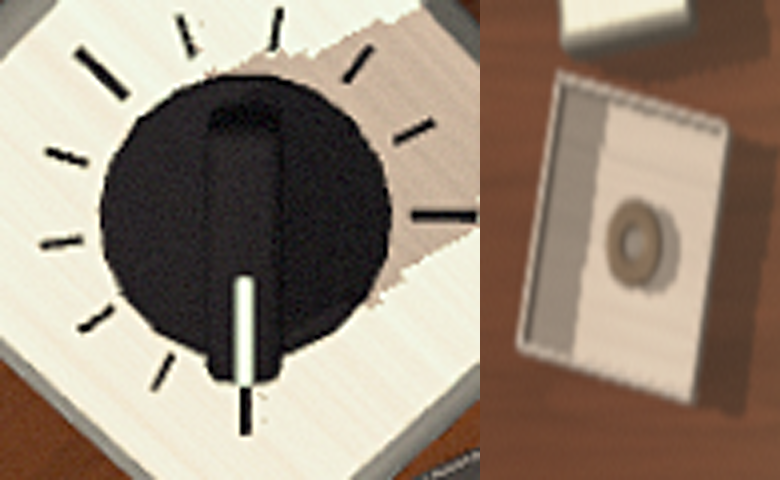

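The pointer sits exactly on the 0 mark, with the bar vertical in the left crop. The worn wheel lies in the tray in the right crop. I'll grip the dial.

Call:
carry_out(linear=[[0.05,0.05,-1],[0,0,-1],[0,0,-1],[0,0,-1],[0,0,-1],[0,0,-1],[0,0,-0.4],[0,0,0],[0,0,0],[0,0,0],[0,0,0],[0,0,0]], rotation=[[0,0,0],[0,0,0],[0,0,0],[0,0,0],[0,0,0],[0,0,0],[0,0,0],[0,0,0],[0,0,0],[0,0,0],[0,0,0],[0,0,0]], grip=[0,0,0,0,0,0,0,0,1,1,1,1])

```text
time: 62.2
ee_pos: [0.5576, 0.326, 0.0848]
tcp_rot: [-179.9, -0.1, -38.0]
wrist_force: [0.1, -1.0, 6.5]
opening: 0.0137
grasp_force: 23.9
```

Call:
carry_out(linear=[[0,0,0],[0,0,0]], rotation=[[0,0,0],[0,0,0]], grip=[1,1])

```text
time: 62.4
ee_pos: [0.5575, 0.3261, 0.0848]
tcp_rot: [-179.9, -0.1, -38.0]
wrist_force: [-0.7, -1.8, 6.4]
opening: 0.0135
grasp_force: 23.8
```

Now turn it 108° clockwise, from yaw −38 to −146.

Call:
carry_out(linear=[[0,0,0],[0,0,0],[0,0,0],[0,0,0],[0,0,0],[0,0,0],[0,0,0],[0,0,0],[0,0,0],[0,0,0],[0,0,0],[0,0,0]], rotation=[[0,0,-0.9],[0,0,-0.9],[0,0,-0.9],[0,0,-0.9],[0,0,-0.9],[0,0,-0.9],[0,0,-0.9],[0,0,-0.9],[0,0,-0.9],[0,0,-0.9],[0,0,-0.9],[0,0,-0.9]], grip=[1,1,1,1,1,1,1,1,1,1,1,1])

```text
time: 63.6
ee_pos: [0.5572, 0.326, 0.0848]
tcp_rot: [-180.0, 0.1, -124.7]
wrist_force: [-2.0, -2.2, 7.7]
opening: 0.0132
grasp_force: 23.9
```

Call:
carry_out(linear=[[0,0,0],[0,0,0],[0,0,0],[0,0,0],[0,0,0]], rotation=[[0,0,-0.9],[0,0,-0.9],[0,0,-0.9],[0,0,0],[0,0,0]], grip=[1,1,1,1,1])

```text
time: 64.1
ee_pos: [0.5571, 0.326, 0.0848]
tcp_rot: [-180.0, 0.1, -146.0]
wrist_force: [-3.5, -1.8, 6.7]
opening: 0.0133
grasp_force: 23.9
```

Call:
carry_out(linear=[[0,0,0],[0,0,0],[0,0,0],[0,0,1],[0,0,1],[0,0,1],[0,0,1],[0,0,1],[0,0,1],[0,0,0.5],[0,0,0],[0,0,0]], rotation=[[0,0,0],[0,0,0],[0,0,0],[0,0,0],[0,0,0],[0,0,0],[0,0,0],[0,0,0],[0,0,0],[0,0,0],[0,0,0],[0,0,0]], grip=[-0.5,-0.5,-0.5,-0.5,-0.5,-0.5,-0.5,-0.5,-0.5,-0.5,-0.5,-0.5])

```text
time: 65.3
ee_pos: [0.557, 0.3259, 0.2124]
tcp_rot: [180.0, -0.0, -146.0]
wrist_force: [-0.5, 0.0, -0.4]
opening: 0.0643
grasp_force: 0.0
```

```bash
python3 - <<'E'
from h import *
o=bot.get_obs(); print(o['ee_pos'],o['tcp_rot'])
a,m=snap("wrist"); cv2.imwrite("pics/w15.png",a); x,y=proj(m,(.557,.3256,.085),True).astype(int)
t,_=snap("top"); 
cv2.imwrite('pics/v15.png',np.hstack([cv2.resize(a[y-60:y+60,x-60:x+60],(400,400),interpolation=cv2.INTER_CUBIC),cv2.resize(t[100:400,100:600],(400,240)).repeat(1,0) if 0 else cv2.copyMakeBorder(cv2.resize(t[100:400,100:500],(400,300)),0,100,0,0,0)]))
E
```

```text
[0.55703302 0.32589776 0.21235611] [ 1.79997906e+02 -4.20309106e-02 -1.46019976e+02]
```

View pics/v15.png

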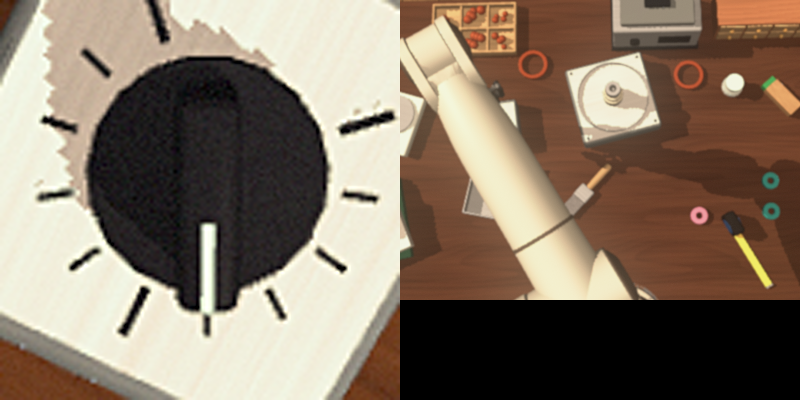

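The pointer sits on mark 4, next to the long mark 5 at (133,312). The bystanders in view are untouched.

```bash
python3 -c "
from workcell import bot
print(bot.job_done())"
```

```text
the job is handed in; nothing more can be done
None
```

The job is handed in: the worn wheel is in the scrap tray, the fresh 56, 46 and 36 mm wheels and the collar are fully home on the spindle, and the dial stayed at zero until the collar was back on and is now at mark 4.

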